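# Pack the baker's carry box

### The arm

A 7-joint arm with a two-finger parallel gripper is mounted at the origin on the work surface. World frame = base frame: x ahead of the robot, y to its left, z up, the work surface at z = 0. Lengths are in m, angles in rad, forces in N, time in s.
With the tool pointing down it reaches from about 0.425 to 0.925 m from the base axis. Payload 6.8 kg.
Tool frame: the origin (TCP) lies midway between the tips of the shut fingers; the grasp point (between the pads) lies 19 mm behind it (bot.hold_point_z is the distance from the TCP to the grasp point, in m); z points along the fingers, y is the line along which they close (so a half turn about z gives the same grasp; the last joint's range is limited). The gripper opens to 85 mm and grips with 20 to 120 N. Pads are 22 mm wide; open, the fingers measure 114 mm over their backs; the gripper's body (76 mm by 85 mm) begins 54 mm behind the grasp point. The pads swing forward as they close: fully open they stand 13 mm farther back than shut.
Start: joints at [-1.323, 0.477, 0.022, 1.555, -0.011, 1.109, -0.083], TCP at [0.235, 0.633, 0.231] pointing down, gripper open.
Joint ranges: [-2.96, 2.96], [-0.34, 2.1], [-1.41, 1.46], [0.24, 2.44], [-1.37, 4.51], [0.17, 1.92], [-2.96, 2.96]. Speed limits (rad/s): [2.39, 2.39, 3.14, 3.14, 3.14, 3.14, 3.14].

### API

Orientations are given as a unit quaternion [w, x, y, z].
In Python, from station import bot gives the robot as it stands. The module is installed in compiled form; this text tells all that it offers.
- The arm moves only by the tool step_arm, never from a script. Its argument "increments" is a list that holds one entry, the list of rows, each a list of 7 numbers: the opening, from -1 (shut) to 1 (fully open), then the shift along the tool's x, y, z in mm, then the turn, a rotation vector about the tool's x, y, z in degrees. In form: [[[grip, x, y, z, ax, ay, az], ...]]. A call has 1 to 10 rows; each row is the pose to reach, as a shift and turn from the pose commanded when the call began, along the tool's axes at that moment; what a row does not reach only later rows make up. A row lasts 1/12 s, in which the tool goes at most 41.7 mm and 7.16 degrees, less where a joint would pass 70% of its speed; a pose out of reach is approached as far as the arm can. A call with a gripper value outside its range is refused whole. The fingers move at their own pace and stop on an object; "force" is the grip in N (left out, the last holds). Time passes only in rows, so rows that repeat a pose let the fingers close. It gives the time, the measured TCP pose, the force, the opening and the grip force at its end, in the units of the state.
- bot.get_obs(): the state, without advancing time (a new reading comes with each control period).
- bot.read_camera(name): name is "side" or "top" or "wrist"; returns a dict with "image" (420x560x3 uint8, red, green, blue), "camera_matrix" (3x3 intrinsics, pixels), "dist" ([k1, k2, p1, p2, k3] as OpenCV has them; the pictures are not rectified), "R" (3x3) and "t" (3): a world point X has camera coordinates R X + t. Camera axes: x right, y down, z forward; pixel columns grow to the right and rows downward; lengths in m; the calibration is good to about 2 mm. A picture is of the moment at which its call begins. There is no depth.
- bot.hand_in(): hands the job in; it is judged then, once.
The state is a dict: "t": time; "q": joint angles; "joint_vel": joint speeds; "joint_torque": joint torques, N m; "eef_pos": TCP position; "tool_rot": TCP orientation; "contact_force": force on the tool from outside, world axes, zero at the start; "torque": the same for the moment, N m; "gripper_width": opening from 0.0 (shut) to 1.0 (fully open); "grasp_force": force on a finger pad.
Only numpy, scipy, OpenCV 4.12 (cv2) and the standard library are available. Lean on these libraries where they do the work, as an engineer would, in place of code of your own. Each camera call takes 0.05 s, during which the arm holds its last target. There are 200 camera calls.

### The job

Baking is over: pack the bench kit into the plywood carry box. Nest all the china bowls, upside down as they are so that no flour gets in, into one straight stack standing in the box's small compartment, setting each down without dropping it, and drop all the dough cutters into the large compartment. A bowl may get knocked aside while you work, so check the stack before you finish; leave the rolling pin, the scraper and the orange where they are.

Things in the scene. Friction and masses are not known exactly. Their poses are not given: they have to be found in the camera images.
- bowl0: white china bowl standing mouth-down, all alike, may be absent. 58 mm high, rim 100 mm across, wall 4 mm. On top: its solid round foot, 46 mm across, 14 mm high, to grip by; the side flares from 60 mm under it to the rim. Origin: centre of the rim plane; z up to the foot's end at 58 mm. Nested over another it rests on that one's foot, origin 18 mm higher, about 3 mm side play. 175 to 290 g
- bowl1: white china bowl standing mouth-down, all alike, may be absent. 58 mm high, rim 100 mm across, wall 4 mm. On top: its solid round foot, 46 mm across, 14 mm high, to grip by; the side flares from 60 mm under it to the rim. Origin: centre of the rim plane; z up to the foot's end at 58 mm. Nested over another it rests on that one's foot, origin 18 mm higher, about 3 mm side play. 175 to 290 g
- bowl2: white china bowl standing mouth-down, all alike, may be absent. 58 mm high, rim 100 mm across, wall 4 mm. On top: its solid round foot, 46 mm across, 14 mm high, to grip by; the side flares from 60 mm under it to the rim. Origin: centre of the rim plane; z up to the foot's end at 58 mm. Nested over another it rests on that one's foot, origin 18 mm higher, about 3 mm side play. 175 to 290 g
- bowl3: white china bowl standing mouth-down, all alike, may be absent. 58 mm high, rim 100 mm across, wall 4 mm. On top: its solid round foot, 46 mm across, 14 mm high, to grip by; the side flares from 60 mm under it to the rim. Origin: centre of the rim plane; z up to the foot's end at 58 mm. Nested over another it rests on that one's foot, origin 18 mm higher, about 3 mm side play. 175 to 290 g
- cutter0: round steel dough cutter, all alike, may be absent. Open ring 66 mm across, wall 2 mm, 32 mm high; two straps rise from it to a wooden grip bar 66 mm long, 14 mm wide, 14 mm high. Origin: centre of the ring's lower edge; z up; the bar lies along x, its centre 62 mm above the origin. 70 to 120 g
- cutter1: round steel dough cutter, all alike, may be absent. Open ring 66 mm across, wall 2 mm, 32 mm high; two straps rise from it to a wooden grip bar 66 mm long, 14 mm wide, 14 mm high. Origin: centre of the ring's lower edge; z up; the bar lies along x, its centre 62 mm above the origin. 70 to 120 g
- cutter2: round steel dough cutter, all alike, may be absent. Open ring 66 mm across, wall 2 mm, 32 mm high; two straps rise from it to a wooden grip bar 66 mm long, 14 mm wide, 14 mm high. Origin: centre of the ring's lower edge; z up; the bar lies along x, its centre 62 mm above the origin. 70 to 120 g
- cutter3: round steel dough cutter, all alike, may be absent. Open ring 66 mm across, wall 2 mm, 32 mm high; two straps rise from it to a wooden grip bar 66 mm long, 14 mm wide, 14 mm high. Origin: centre of the ring's lower edge; z up; the bar lies along x, its centre 62 mm above the origin. 70 to 120 g
- box: low plywood carry box, fixed to the bench, 310 x 180 mm, walls 10 mm thick and 50 mm high, open on top, with one divider as high as the walls making two compartments of unequal size. Origin: centre of its underside; x runs along its length from the small to the large compartment, y across it, z up
- box_small (a point): centre of the floor of the box's small compartment (130 mm along the box's x, 160 mm along its y); floor 8 mm above the bench; axes as the box's
- box_large (a point): centre of the floor of the box's large compartment (150 mm along the box's x, 160 mm along its y); floor 8 mm above the bench; axes as the box's
- rolling_pin: wooden rolling pin, 54 mm thick and 360 mm long along its y, lying on the bench; origin under its middle; to be left alone
- scraper: dough scraper with a yellow handle, 150 mm long along its y and 95 mm wide, lying flat; origin under the handle's inner edge; to be left alone
- orange_half: half an orange, cut side down on a dark board, 75 mm across and 37 mm high; origin at the centre of its cut face; to be left alone
Things that resemble listed ones, but are neither listed nor needed, are in the scene too. What is shaped like the bowl3 but green or pink is not meant.

How it is judged:
By the outcome, as a careful person would: the job done as asked, in the order asked, and still so for the second after the job is handed in, with the robot touching nothing.
Of bowl0, bowl1, bowl2, bowl3 only 3 to 4 are there at a start; the rules pass over those that are not, and their reading is None.
Of cutter0, cutter1, cutter2, cutter3 only 3 to 4 are there at a start; the rules pass over those that are not, and their reading is None.
At some moment in a run one of bowl0, bowl1, bowl2, bowl3 may be knocked a few centimetres aside while the robot is not near it.
It also fails if it takes over 208 s, if anything falls off the work surface, if the arm or the gripper's body presses on something with over 40 N, if the wrist force passes 120 N, or if a joint passes its speed limit or range.

## Working session

There is one attempt and no reset: what is moved stays moved. The work goes in short steps, Python scripts to look and compute and a tool call to move; the robot and the scene stay as the last step left them, time stands still between calls to the robot, and variables do not carry over. Pictures are saved under pics/ and viewed, at most 14 in all, crops included, and the job is handed in when it is done.

Besides the shell and the picture viewer there is one more tool, called after "Call:" as name([rows], argument=value, ...), one row to a line, values as JSON. step_arm: Moves the arm, as the interface text tells. Its arguments: {"type":"object","properties":{"increments":{"type":"array"},"force":{"type":"number"}},"required":["increments"]}

```bash
mkdir -p pics; python3 - <<'E'
from station import bot
import cv2,pickle
o=bot.get_obs();print({k:o[k] for k in('t','eef_pos','tool_rot','gripper_width')},bot.hold_point_z)
for n in('top','side'):
    c=bot.read_camera(n);pickle.dump(c,open(n+'.pkl','wb'));cv2.imwrite(f'pics/{n}0.png',c['image'][:,:,::-1]);print(n,c['R'],c['t'],c['camera_matrix'],c['dist'])
E
```

```text
{'t': 0.0, 'eef_pos': array([0.23489876, 0.63217253, 0.23030133]), 'tool_rot': array([-1.06454027e-04,  1.76928965e-01,  9.84223183e-01, -9.25478365e-04]), 'gripper_width': 0.9967384922458088} 0.0187
top [[-0.00206739 -0.99957363 -0.02912535]
 [-0.99123602  0.00589549 -0.13197121]
 [ 0.13208665  0.02859726 -0.99082557]] [-0.01647741  0.48336432  0.98105748] [[399.90578417   0.         281.80984923]
 [  0.         399.90578417 206.04613503]
 [  0.           0.           1.        ]] [-0.05713213  0.          0.          0.          0.        ]
side [[ 0.98251918 -0.18613644  0.00304589]
 [-0.10734129 -0.57981592 -0.80764556]
 [ 0.15209833  0.79320031 -0.58966039]] [-0.48007569  0.06580794  1.07506131] [[422.49803546   0.         281.47903781]
 [  0.         422.49803546 211.64242859]
 [  0.           0.           1.        ]] [-0.04612434  0.          0.          0.          0.        ]
```

View pics/top0.png

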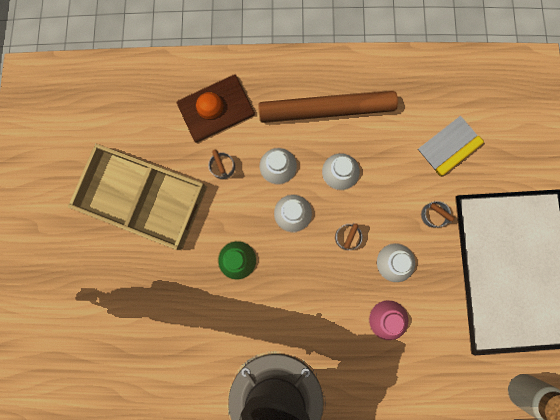

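View pics/side0.png

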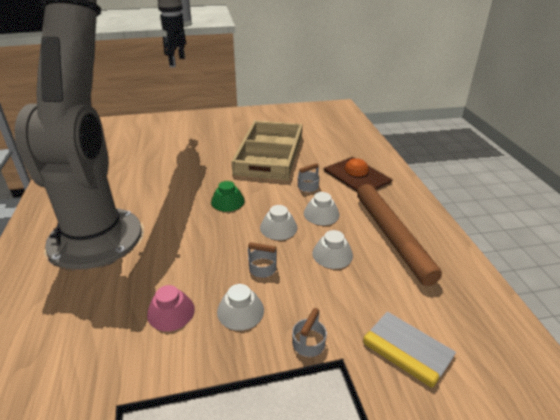

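```bash
cat > h.py <<'E'
import numpy as np,cv2
from scipy.spatial.transform import Rotation as Ro
from station import bot
def ray(c,uv):
    p=cv2.undistortPoints(np.float64(uv).reshape(-1,1,2),c['camera_matrix'],c['dist'])[:,0]
    d=np.c_[p,np.ones(len(p))]@c['R']; return -c['R'].T@c['t'],d
def at(c,uv,z):
    o,d=ray(c,uv); return o+d*((z-o[2])/d[:,2])[:,None]
def proj(c,X):
    return cv2.projectPoints(np.float64(X).reshape(-1,1,3),cv2.Rodrigues(np.array(c['R']))[0],np.array(c['t']),c['camera_matrix'],c['dist'])[0][:,0]
def snap(n,f=None):
    c=bot.read_camera(n)
    if f: cv2.imwrite(f,c['image'][:,:,::-1])
    return c
def feet(c,area=(60,2000),thr=195):
    h=cv2.cvtColor(c['image'],cv2.COLOR_RGB2HSV); m=((h[...,1]<25)&(h[...,2]>thr)).astype(np.uint8)
    n,l,s,ce=cv2.connectedComponentsWithStats(m)
    return [(ce[i],s[i,4]) for i in range(1,n) if area[0]<s[i,4]<area[1]]
def go(xyz,yaw=None):
    """tool-axis shift (mm) and turn (deg) to TCP xyz; yaw = world angle of the closing line, tool down"""
    o=bot.get_obs(); w=o['tool_rot']; R=Ro.from_quat([w[1],w[2],w[3],w[0]])
    s=R.inv().apply(np.array(xyz)-o['eef_pos'])*1000; t=np.zeros(3)
    cur=np.arctan2(*R.apply([0,1,0])[[1,0]])
    if yaw is None: yaw=cur
    dy=(yaw-cur+np.pi/2)%np.pi-np.pi/2; a=cur+dy
    Y=np.array([np.cos(a),np.sin(a),0]);Z=np.array([0,0,-1.]);X=np.cross(Y,Z)
    t=np.degrees((R.inv()*Ro.from_matrix(np.c_[X,Y,Z])).as_rotvec())
    print('shift',s.round(1),'turn',t.round(1),'q7',o['q'][6].round(2),'t',round(o['t'],1))
E
python3 - <<'E'
from h import *;import pickle
T=pickle.load(open('top.pkl','rb'));S=pickle.load(open('side.pkl','rb'))
for c,n in((T,'top'),(S,'side')):
    for ce,a in feet(c): print(n,ce.round(1),a,at(c,[ce],.058).round(3))
im=T['image'][:,:,::-1]
a=cv2.resize(im[130:260,60:215],(800,600) if 0 else (716,600),interpolation=cv2.INTER_CUBIC)
b=cv2.resize(im[140:270,200:465],(800,392),interpolation=cv2.INTER_CUBIC)
cv2.imwrite('pics/c1.png',a);cv2.imwrite('pics/c2.png',b)
E
```

```text
top [275.3 160.8] 312 [[ 0.594 -0.003  0.058]]
top [341.3 166.7] 323 [[ 0.578 -0.168  0.058]]
top [290.9 210.1] 332 [[ 0.469 -0.041  0.058]]
top [399.3 262.7] 365 [[ 0.34  -0.303  0.058]]
side [210.9  16.5] 556 [[0.422 2.341 0.058]]
side [128.5  19.8] 875 [[-0.147  2.36   0.058]]
side [322.3 196.8] 95 [[ 0.597 -0.01   0.058]]
side [278.2 210.2] 116 [[ 0.471 -0.048  0.058]]
side [334.3 236.6] 156 [[ 0.581 -0.176  0.058]]
side [238.3 293.1] 318 [[ 0.341 -0.312  0.058]]
```

View pics/c1.png

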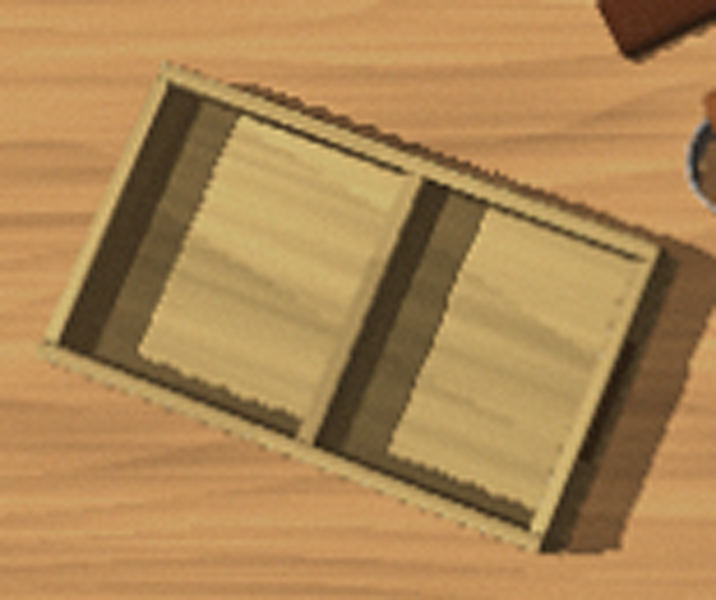

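View pics/c2.png

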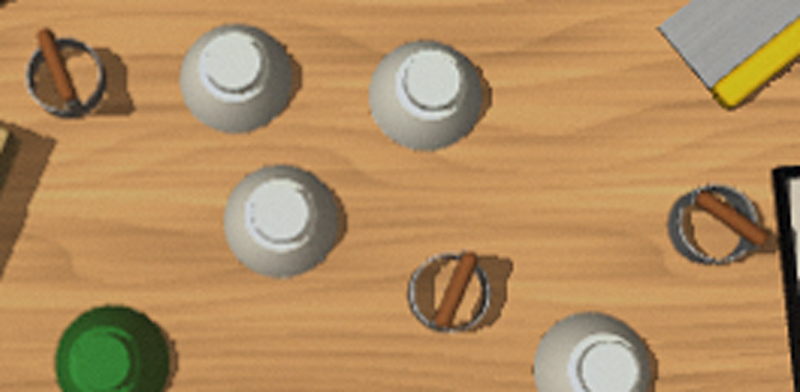

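```bash
python3 - <<'E'
from h import *;import pickle
from scipy.optimize import least_squares
T=pickle.load(open('top.pkl','rb'));S=pickle.load(open('side.pkl','rb'))
px=np.array([[167,65],[45,346],[541,550],[661,245],[419,176],[308,442]])/4.617+[60,130]
w=at(T,px,.05);print(w.round(3))
for s in(1,-1):
    def P(p):
        c,n=np.cos(p[2]),np.sin(p[2]); d=-s*10  # small->large is +x
        X=np.array([[155*s,90],[155*s,-90],[-155*s,-90],[-155*s,90],[-10,90],[-10,-90]])/1e3
        if s<0: X[:,1]*=-1; X[4:,1]=[-.09,.09]
        return np.c_[X[:,0]*c-X[:,1]*n+p[0],X[:,0]*n+X[:,1]*c+p[1]]
    for a0 in (1.2,-1.9):
        r=least_squares(lambda p:(P(p)-w[:,:2]).ravel(),[.5,.3,a0])
        if r.cost<1e-3:
            p=r.x;c,n=np.cos(p[2]),np.sin(p[2]);print(s,p.round(4),r.cost,r.fun.round(4)); 
            for nm,l in(('small',-80),('large',70)):print(nm,p[0]+c*l/1e3,p[1]+n*l/1e3)
for e in([[43,32],[70,105]],[[470,257],[440,326]],[[700,197],[766,242]]):
    g=at(T,np.array(e)/3.019+[200,140],.069);d=g[1]-g[0];print('cut',g.mean(0).round(3),np.linalg.norm(d).round(3),'yaw bar',np.degrees(np.arctan2(d[1],d[0])).round(0))
print('camtop',-T['R'].T@T['t'])
# refine feet by ellipse of contour
im=S['image'][:,:,::-1];cv2.imwrite('pics/c3.png',cv2.resize(im[110:370,130:360],(531,600),interpolation=cv2.INTER_CUBIC))
E
```

```text
[[0.647 0.466 0.05 ]
 [0.487 0.526 0.05 ]
 [0.375 0.241 0.05 ]
 [0.541 0.18  0.05 ]
 [0.581 0.317 0.05 ]
 [0.433 0.372 0.05 ]]
cut [0.588 0.138 0.069] 0.066 yaw bar -159.0
cut [ 0.403 -0.185  0.069] 0.06 yaw bar 155.0
cut [ 0.46  -0.41   0.069] 0.063 yaw bar -126.0
camtop [ 0.34950946 -0.04737561  1.0353671 ]
```

View pics/c3.png

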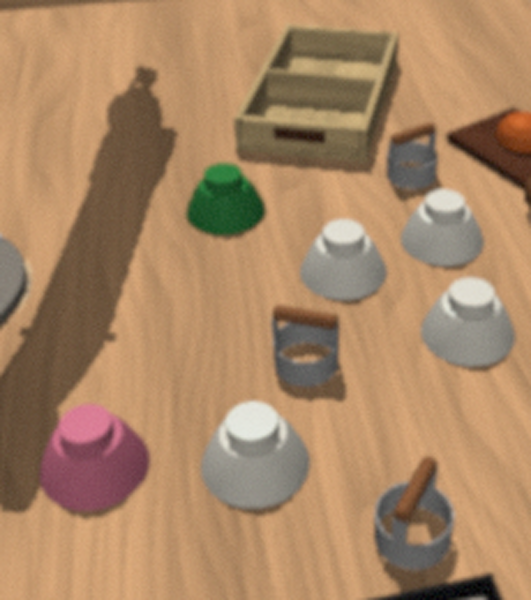

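```bash
python3 - <<'E'
from h import *
go([.594,-.003,.20])
E
```

```text
shift [-557.8 -470.3   31.3] turn [-0.1  0.   0. ] q7 -0.08 t 0.1
```

Call:
step_arm([
  [[1, -279, -235, 16, 0, 0, 0], [1, -279, -235, 16, 0, 0, 0], [1, -279, -235, 16, 0, 0, 0], [1, -279, -235, 16, 0, 0, 0], [1, -279, -235, 16, 0, 0, 0], [1, -279, -235, 16, 0, 0, 0], [1, -279, -235, 16, 0, 0, 0], [1, -279, -235, 16, 0, 0, 0], [1, -279, -235, 16, 0, 0, 0], [1, -279, -235, 16, 0, 0, 0]],
])

```text
t: 0.93
eef_pos: [0.4184, 0.3075, 0.2149]
tool_rot: [0.001, 0.182, 0.983, -0.002]
contact_force: [0.5, -0.0, -1.1]
gripper_width: 0.999
grasp_force: 0.0
```

Call:
step_arm([
  [[1, -279, -235, 16, 0, 0, 0], [1, -279, -235, 16, 0, 0, 0], [1, -279, -235, 16, 0, 0, 0], [1, -279, -235, 16, 0, 0, 0], [1, -279, -235, 16, 0, 0, 0], [1, -279, -235, 16, 0, 0, 0], [1, -279, -235, 16, 0, 0, 0], [1, -279, -235, 16, 0, 0, 0], [1, -279, -235, 16, 0, 0, 0], [1, -279, -235, 16, 0, 0, 0]],
])

```text
t: 1.77
eef_pos: [0.5964, -0.0104, 0.1991]
tool_rot: [0.001, 0.182, 0.983, -0.002]
contact_force: [0.3, 0.1, -0.1]
gripper_width: 1.001
grasp_force: 0.0
```

```bash
python3 - <<'E'
from h import *
c=snap('wrist','pics/w1.png')
for ce,a in feet(c,(200,60000)): print(ce.round(1),a,at(c,[ce],.058).round(4))
print('cam',-c['R'].T@c['t'],bot.get_obs()['eef_pos'])
go([.594,-.003,.043])
E
```

```text
[184.6  61.2] 3799 [[ 0.4713 -0.0388  0.058 ]]
[284.2 185.7] 2807 [[ 0.5933 -0.0009  0.058 ]]
[115.5 213.1] 744 [[ 0.563 -0.151  0.058]]
cam [0.52675942 0.01746844 0.34076627] [ 0.5951759  -0.00654606  0.19879894]
shift [  2.4   3.2 155.8] turn [-0.1  0.   0. ] q7 1.24 t 1.8
```

View pics/w1.png

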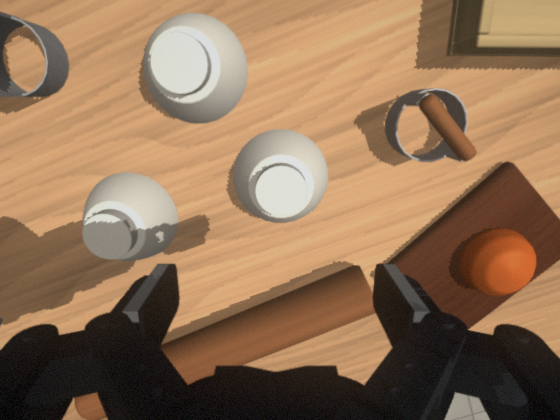

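Call:
step_arm([
  [[1, 2, 4, 0, 0, 0, 0], [1, 2, 4, 30, 0, 0, 0], [1, 2, 4, 60, 0, 0, 0], [1, 2, 4, 90, 0, 0, 0], [1, 2, 4, 115, 0, 0, 0], [1, 2, 4, 130, 0, 0, 0], [1, 2, 4, 142, 0, 0, 0], [1, 2, 4, 150, 0, 0, 0], [1, 2, 4, 156, 0, 0, 0], [1, 2, 4, 156, 0, 0, 0]],
], force=40)

```text
t: 2.65
eef_pos: [0.5936, 0.0031, 0.0427]
tool_rot: [-0.0, 0.176, 0.984, 0.0]
contact_force: [-0.1, 0.0, 0.6]
gripper_width: 0.999
grasp_force: 0.0
```

Call:
step_arm([
  [[0, 0, 0, 0, 0, 0, 0], [-0.2, 0, 0, 0, 0, 0, 0], [-0.4, 0, 0, 0, 0, 0, 0], [-0.4, 0, 0, 0, 0, 0, 0], [-0.4, 0, 0, 0, 0, 0, 0], [-0.4, 0, 0, 0, 0, 0, 0], [-0.4, 0, 0, 0, 0, 0, 0], [-0.4, 0, 0, 0, 0, 0, 0]],
], force=40)

```text
t: 3.32
eef_pos: [0.5946, 0.0002, 0.0448]
tool_rot: [0.001, 0.178, 0.984, -0.001]
contact_force: [-3.0, -4.1, 5.4]
gripper_width: 0.518
grasp_force: 39.8
```

Call:
step_arm([
  [[-0.4, 0, 0, -15, 0, 0, 0], [-0.4, 0, 0, -40, 0, 0, 0], [-0.4, 0, 0, -75, 0, 0, 0], [-0.4, 0, 0, -110, 0, 0, 0], [-0.4, 0, 0, -140, 0, 0, 0], [-0.4, 0, 0, -155, 0, 0, 0], [-0.4, 0, 0, -155, 0, 0, 0], [-0.4, 0, 0, -155, 0, 0, 0]],
])

```text
t: 3.98
eef_pos: [0.5941, 0.0023, 0.1988]
tool_rot: [0.001, 0.177, 0.984, 0.0]
contact_force: [0.3, 0.0, -2.3]
gripper_width: 0.513
grasp_force: 41.6
```

```bash
python3 - <<'E'
from h import *
o=bot.get_obs();print(o['eef_pos'],o['gripper_width'],o['grasp_force'],o['contact_force'])
go([.484,.278,.20])
E
```

```text
[0.59408007 0.00230202 0.19883195] 0.513436391694986 41.63846969604492 [ 0.2720892   0.04464893 -2.31807428]
shift [199.2 220.1  -1.2] turn [ 0.1  0.1 -0. ] q7 1.23 t 4.0
```

Holding ~2.3 N. Move over the box gently, then lower.

Call:
step_arm([
  [[-0.4, 22, 24, 0, 0, 0, 0], [-0.4, 47, 52, 0, 0, 0, 0], [-0.4, 72, 80, 0, 0, 0, 0], [-0.4, 97, 108, 0, 0, 0, 0], [-0.4, 122, 135, 0, 0, 0, 0], [-0.4, 147, 163, 0, 0, 0, 0], [-0.4, 172, 190, 0, 0, 0, 0], [-0.4, 190, 210, 0, 0, 0, 0], [-0.4, 199, 220, 0, 0, 0, 0], [-0.4, 199, 220, 0, 0, 0, 0]],
])

```text
t: 4.82
eef_pos: [0.4806, 0.2818, 0.1959]
tool_rot: [-0.002, 0.174, 0.985, -0.001]
contact_force: [-0.4, -0.6, -3.6]
gripper_width: 0.519
grasp_force: 41.6
```

Call:
step_arm([
  [[-0.4, 0, 0, 0, 0, 0, 0], [-0.4, 0, 0, 0, 0, 0, 0], [-0.4, 0, 0, 0, 0, 0, 0]],
])

```text
t: 5.07
eef_pos: [0.4843, 0.2759, 0.1974]
tool_rot: [-0.0, 0.178, 0.984, -0.001]
contact_force: [0.2, 0.2, -3.1]
gripper_width: 0.516
grasp_force: 41.6
```

```bash
python3 - <<'E'
from h import *
T=snap('top')
for ce,a in feet(T): print(ce.round(1),a,at(T,[ce],.058).round(3))
snap('wrist','pics/w2.png')
print(bot.get_obs()['eef_pos']);go([.484,.278,.054])
E
```

```text
[341.2 167.1] 349 [[ 0.577 -0.167  0.058]]
[400.  261.6] 340 [[ 0.343 -0.304  0.058]]
[0.48452851 0.27631069 0.1979484 ]
shift [  1.1   1.5 143.9] turn [-0. -0. -0.] q7 0.66 t 5.2
```

View pics/w2.png

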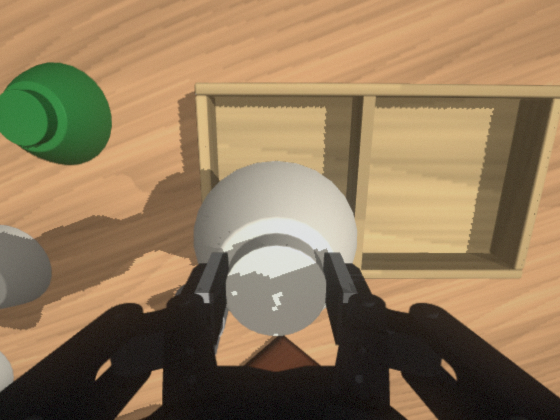

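```bash
python3 - <<'E'
from h import *
c=snap('wrist')
w=at(c,[[197,85],[368,91],[559,88],[521,275]],.05);print(w.round(4))
o=np.array([.5125,.353]);e=np.array([.357,.934]);n=np.array([-.934,.357])
print([(np.round((p[:2]-o)@e,4),np.round((p[:2]-o)@n,4)) for p in w])
E
```

```text
[[0.3781 0.2481 0.05  ]
 [0.4316 0.378  0.05  ]
 [0.4842 0.5285 0.05  ]
 [0.648  0.4724 0.05  ]]
[(np.float64(-0.146), np.float64(0.0881)), (np.float64(-0.0055), np.float64(0.0845)), (np.float64(0.1539), np.float64(0.0891)), (np.float64(0.1599), np.float64(-0.084))]
```

Call:
step_arm([
  [[-0.4, 2, 4, 15, 0, 0, 0], [-0.4, 2, 4, 40, 0, 0, 0], [-0.4, 2, 4, 70, 0, 0, 0], [-0.4, 2, 4, 100, 0, 0, 0], [-0.4, 2, 4, 120, 0, 0, 0], [-0.4, 2, 4, 130, 0, 0, 0], [-0.4, 2, 4, 136, 0, 0, 0], [-0.4, 2, 4, 139, 0, 0, 0], [-0.4, 2, 4, 139, 0, 0, 0], [-0.4, 2, 4, 139, 0, 0, 0]],
])

```text
t: 6.05
eef_pos: [0.4845, 0.2827, 0.0604]
tool_rot: [0.001, 0.177, 0.984, 0.001]
contact_force: [0.9, -1.0, -2.3]
gripper_width: 0.519
grasp_force: 41.6
```

Call:
step_arm([
  [[-0.4, 0, 0, 1, 0, 0, 0], [-0.4, 0, 0, 2, 0, 0, 0], [-0.4, 0, 0, 3, 0, 0, 0], [-0.4, 0, 0, 4, 0, 0, 0], [-0.4, 0, 0, 4, 0, 0, 0]],
])

```text
t: 6.47
eef_pos: [0.4835, 0.2822, 0.0553]
tool_rot: [-0.0, 0.177, 0.984, 0.0]
contact_force: [0.7, -0.1, -2.3]
gripper_width: 0.511
grasp_force: 41.6
```

Call:
step_arm([
  [[-0.4, 0, 0, 0.7, 0, 0, 0], [-0.4, 0, 0, 1.4, 0, 0, 0], [-0.4, 0, 0, 2.0, 0, 0, 0], [-0.4, 0, 0, 2.5, 0, 0, 0], [-0.4, 0, 0, 2.5, 0, 0, 0]],
])

```text
t: 6.88
eef_pos: [0.4837, 0.2822, 0.053]
tool_rot: [0.0, 0.177, 0.984, 0.0]
contact_force: [-0.6, -1.1, 1.6]
gripper_width: 0.521
grasp_force: 42.1
```

Call:
step_arm([
  [[0.0, 0, 0, 0.5, 0, 0, 0], [0.2, 0, 0, 0.5, 0, 0, 0], [0.4, 0, 0, 0, 0, 0, 0], [0.6, 0, 0, 0, 0, 0, 0], [0.6, 0, 0, 0, 0, 0, 0], [0.6, 0, 0, -10, 0, 0, 0], [0.6, 0, 0, -40, 0, 0, 0], [0.6, 0, 0, -80, 0, 0, 0], [0.8, 0, 0, -120, 0, 0, 0], [1, 0, 0, -150, 0, 0, 0]],
])

```text
t: 7.72
eef_pos: [0.4843, 0.2824, 0.2067]
tool_rot: [0.001, 0.177, 0.984, 0.001]
contact_force: [-0.2, 0.4, 0.9]
gripper_width: 0.999
grasp_force: 0.0
```

```bash
python3 - <<'E'
from h import *
c=snap('wrist')
for ce,a in feet(c,(200,60000)): print(ce.round(1),a,at(c,[ce],.066).round(4))
print(bot.get_obs()['eef_pos']);go([.470,-.039,.20])
E
```

```text
[277.8 193.1] 2727 [[0.4855 0.2852 0.066 ]]
[0.48706873 0.28408578 0.21216748]
shift [ -96.7 -308.8    9.7] turn [ 0.6  0.4 -0. ] q7 0.65 t 7.8
```

Call:
step_arm([
  [[1, -97, -309, 10, 0, 0, 0], [1, -97, -309, 10, 0, 0, 0], [1, -97, -309, 10, 0, 0, 0], [1, -97, -309, 10, 0, 0, 0], [1, -97, -309, 10, 0, 0, 0], [1, -97, -309, 10, 0, 0, 0], [1, -97, -309, 10, 0, 0, 0], [1, -97, -309, 10, 0, 0, 0], [1, -97, -309, 10, 0, 0, 0], [1, -97, -309, 10, 0, 0, 0]],
])

```text
t: 8.6
eef_pos: [0.4666, -0.0432, 0.1932]
tool_rot: [0.0, 0.179, 0.984, 0.0]
contact_force: [-0.1, 0.3, -0.2]
gripper_width: 1.004
grasp_force: 0.0
```

Call:
step_arm([
  [[1, 0, 0, 0, 0, 0, 0], [1, 0, 0, 0, 0, 0, 0], [1, 0, 0, 0, 0, 0, 0], [1, 0, 0, 0, 0, 0, 0]],
])

```text
t: 8.93
eef_pos: [0.467, -0.04, 0.1928]
tool_rot: [-0.0, 0.176, 0.984, 0.0]
contact_force: [-0.0, -0.1, 0.9]
gripper_width: 0.999
grasp_force: 0.0
```

```bash
python3 - <<'E'
from h import *
c=snap('wrist')
for ce,a in feet(c,(200,60000)): print(ce.round(1),a,at(c,[ce],.058).round(4))
print(bot.get_obs()['eef_pos']);go([.470,-.040,.045])
E
```

```text
[275.1 195.5] 2605 [[ 0.4675 -0.0398  0.058 ]]
[208.5 319.3] 272 [[ 0.5617 -0.1433  0.058 ]]
[195.3 335.3] 352 [[ 0.5742 -0.163   0.058 ]]
[ 0.466969   -0.04022455  0.19276367]
shift [ -2.8   1.3 147.8] turn [ 0. -0.  0.] q7 1.26 t 9.0
```

Call:
step_arm([
  [[1, -2, 1, 5, 0, 0, 0], [1, -2, 1, 30, 0, 0, 0], [1, -2, 1, 60, 0, 0, 0], [1, -2, 1, 90, 0, 0, 0], [1, -2, 1, 115, 0, 0, 0], [1, -2, 1, 130, 0, 0, 0], [1, -2, 1, 140, 0, 0, 0], [1, -2, 1, 148, 0, 0, 0], [1, -2, 1, 148, 0, 0, 0], [1, -2, 1, 148, 0, 0, 0]],
], force=40)

```text
t: 9.82
eef_pos: [0.4694, -0.041, 0.045]
tool_rot: [0.0, 0.177, 0.984, 0.0]
contact_force: [-0.1, -0.3, 0.2]
gripper_width: 0.999
grasp_force: 0.0
```

Call:
step_arm([
  [[0, 0, 0, 0, 0, 0, 0], [-0.2, 0, 0, 0, 0, 0, 0], [-0.4, 0, 0, 0, 0, 0, 0], [-0.4, 0, 0, 0, 0, 0, 0], [-0.4, 0, 0, 0, 0, 0, 0], [-0.4, 0, 0, 0, 0, 0, 0], [-0.4, 0, 0, 0, 0, 0, 0], [-0.4, 0, 0, 0, 0, 0, 0]],
])

```text
t: 10.48
eef_pos: [0.4698, -0.0411, 0.0458]
tool_rot: [0.001, 0.177, 0.984, 0.0]
contact_force: [-0.4, -1.5, 6.7]
gripper_width: 0.516
grasp_force: 39.6
```

Call:
step_arm([
  [[-0.4, 0, 0, -15, 0, 0, 0], [-0.4, 0, 0, -40, 0, 0, 0], [-0.4, 0, 0, -75, 0, 0, 0], [-0.4, 0, 0, -110, 0, 0, 0], [-0.4, 0, 0, -140, 0, 0, 0], [-0.4, 0, 0, -155, 0, 0, 0], [-0.4, 0, 0, -155, 0, 0, 0], [-0.4, 0, 0, -155, 0, 0, 0]],
])

```text
t: 11.15
eef_pos: [0.4692, -0.0407, 0.2002]
tool_rot: [0.001, 0.177, 0.984, 0.001]
contact_force: [-0.4, 1.0, -3.3]
gripper_width: 0.515
grasp_force: 41.8
```

```bash
python3 - <<'E'
from h import *
o=bot.get_obs();print(o['eef_pos'],o['gripper_width'],o['grasp_force'],o['contact_force'])
go([.484,.282,.20])
E
```

```text
[ 0.46916562 -0.04071009  0.2001626 ] 0.5149290927369377 41.79811477661133 [-0.41866967  1.01270178 -3.27092178]
shift [ 98.4 307.7   0.5] turn [ 0.1  0.1 -0. ] q7 1.27 t 11.2
```

Call:
step_arm([
  [[-0.4, 8, 25, 0, 0, 0, 0], [-0.4, 20, 62, 0, 0, 0, 0], [-0.4, 32, 100, 0, 0, 0, 0], [-0.4, 44, 138, 0, 0, 0, 0], [-0.4, 56, 175, 0, 0, 0, 0], [-0.4, 68, 212, 0, 0, 0, 0], [-0.4, 79, 248, 0, 0, 0, 0], [-0.4, 89, 278, 0, 0, 0, 0], [-0.4, 95, 298, 0, 0, 0, 0], [-0.4, 98, 308, 0, 0, 0, 0]],
])

```text
t: 11.98
eef_pos: [0.4827, 0.2852, 0.1973]
tool_rot: [-0.002, 0.175, 0.985, -0.001]
contact_force: [0.0, 0.8, -1.9]
gripper_width: 0.514
grasp_force: 41.7
```

Call:
step_arm([
  [[-0.4, 0, 0, 0, 0, 0, 0], [-0.4, 0, 0, 0, 0, 0, 0], [-0.4, 0, 0, 0, 0, 0, 0], [-0.4, 0, 0, 0, 0, 0, 0], [-0.4, 0, 0, 0, 0, 0, 0]],
])

```text
t: 12.4
eef_pos: [0.4848, 0.2801, 0.1998]
tool_rot: [0.0, 0.178, 0.984, -0.0]
contact_force: [-1.1, 1.1, -1.9]
gripper_width: 0.518
grasp_force: 41.7
```

```bash
python3 - <<'E'
from h import *
T=snap('top')
for ce,a in feet(T): print(ce.round(1),a,at(T,[ce],.058).round(3))
print(bot.get_obs()['eef_pos']);go([.484,.2825,.072])
E
```

```text
[341.2 167.1] 346 [[ 0.577 -0.168  0.058]]
[399.9 261.8] 346 [[ 0.342 -0.304  0.058]]
[0.48479278 0.28049818 0.19993654]
shift [  1.5   1.6 127.9] turn [-0.  0.  0.] q7 0.66 t 12.4
```

Call:
step_arm([
  [[-0.4, 1, 2, 15, 0, 0, 0], [-0.4, 1, 2, 35, 0, 0, 0], [-0.4, 1, 2, 60, 0, 0, 0], [-0.4, 1, 2, 85, 0, 0, 0], [-0.4, 1, 2, 102, 0, 0, 0], [-0.4, 1, 2, 112, 0, 0, 0], [-0.4, 1, 2, 118, 0, 0, 0], [-0.4, 1, 2, 121, 0, 0, 0], [-0.4, 1, 2, 123, 0, 0, 0], [-0.4, 1, 2, 123, 0, 0, 0]],
])

```text
t: 13.28
eef_pos: [0.4848, 0.2844, 0.0774]
tool_rot: [0.0, 0.177, 0.984, 0.0]
contact_force: [-0.0, 0.4, -2.0]
gripper_width: 0.514
grasp_force: 41.8
```

Call:
step_arm([
  [[-0.4, 0, 0, 0.8, 0, 0, 0], [-0.4, 0, 0, 1.6, 0, 0, 0], [-0.4, 0, 0, 2.4, 0, 0, 0], [-0.4, 0, 0, 3.2, 0, 0, 0], [-0.4, 0, 0, 3.2, 0, 0, 0]],
])

```text
t: 13.7
eef_pos: [0.4843, 0.2841, 0.0736]
tool_rot: [-0.0, 0.177, 0.984, 0.0]
contact_force: [-0.2, 0.1, -2.5]
gripper_width: 0.513
grasp_force: 41.8
```

Call:
step_arm([
  [[-0.4, 0, -1, 0.7, 0, 0, 0], [-0.4, 0, -1, 1.4, 0, 0, 0], [-0.4, 0, -1, 2.0, 0, 0, 0], [-0.4, 0, -1, 2.4, 0, 0, 0], [-0.4, 0, -1, 2.4, 0, 0, 0]],
])

```text
t: 14.12
eef_pos: [0.4842, 0.2833, 0.0719]
tool_rot: [0.0, 0.177, 0.984, 0.0]
contact_force: [-1.8, -1.6, 5.3]
gripper_width: 0.52
grasp_force: 42.6
```

Seated at the expected height (~72 mm). Release and retreat.

Call:
step_arm([
  [[0.0, 0, 0, 0, 0, 0, 0], [0.2, 0, 0, 0, 0, 0, 0], [0.4, 0, 0, 0, 0, 0, 0], [0.6, 0, 0, 0, 0, 0, 0], [0.6, 0, 0, 0, 0, 0, 0], [0.6, 0, 0, -10, 0, 0, 0], [0.6, 0, 0, -40, 0, 0, 0], [0.8, 0, 0, -80, 0, 0, 0], [1, 0, 0, -120, 0, 0, 0], [1, 0, 0, -130, 0, 0, 0]],
])

```text
t: 14.95
eef_pos: [0.4869, 0.2847, 0.2081]
tool_rot: [0.003, 0.177, 0.984, 0.004]
contact_force: [1.0, 0.5, -0.4]
gripper_width: 1.0
grasp_force: 0.0
```

```bash
python3 - <<'E'
from h import *
c=snap('wrist')
for ce,a in feet(c,(200,60000)): print(ce.round(1),a,at(c,[ce],.084).round(4))
print(bot.get_obs()['eef_pos']);go([.577,-.168,.20])
E
```

```text
[274.8 191.9] 3052 [[0.4828 0.2874 0.084 ]]
[0.48691651 0.28483944 0.20779267]
shift [-242.4 -393.     5.6] turn [ 0.5  0.3 -0. ] q7 0.66 t 15.0
```

Call:
step_arm([
  [[1, -121, -197, 3, 0, 0, 0], [1, -121, -197, 3, 0, 0, 0], [1, -121, -197, 3, 0, 0, 0], [1, -121, -197, 3, 0, 0, 0], [1, -121, -197, 3, 0, 0, 0], [1, -121, -197, 3, 0, 0, 0]],
])

```text
t: 15.5
eef_pos: [0.5288, 0.0507, 0.1984]
tool_rot: [0.0, 0.18, 0.984, -0.001]
contact_force: [0.6, -0.3, 0.1]
gripper_width: 0.999
grasp_force: 0.0
```

Call:
step_arm([
  [[1, -121, -197, 3, 0, 0, 0], [1, -121, -197, 3, 0, 0, 0], [1, -121, -197, 3, 0, 0, 0], [1, -121, -197, 3, 0, 0, 0], [1, -121, -197, 3, 0, 0, 0], [1, -121, -197, 3, 0, 0, 0], [1, -121, -197, 3, 0, 0, 0], [1, -121, -197, 3, 0, 0, 0], [1, -121, -197, 3, 0, 0, 0], [1, -121, -197, 3, 0, 0, 0]],
])

```text
t: 16.33
eef_pos: [0.5735, -0.1684, 0.195]
tool_rot: [-0.0, 0.176, 0.984, 0.001]
contact_force: [-0.0, 0.6, 1.1]
gripper_width: 1.0
grasp_force: 0.0
```

```bash
python3 - <<'E'
from h import *
c=snap('wrist')
for ce,a in feet(c,(200,60000)): print(ce.round(1),a,at(c,[ce],.058).round(4))
print(bot.get_obs()['eef_pos']);go([.578,-.168,.045])
E
```

```text
[277.6 197.3] 2669 [[ 0.5769 -0.1668  0.058 ]]
[ 0.57357695 -0.16834339  0.19505733]
shift [ -4.1   1.7 150.1] turn [ 0.1 -0.   0. ] q7 1.57 t 16.4
```

Call:
step_arm([
  [[1, -4, 2, 5, 0, 0, 0], [1, -4, 2, 30, 0, 0, 0], [1, -4, 2, 60, 0, 0, 0], [1, -4, 2, 90, 0, 0, 0], [1, -4, 2, 115, 0, 0, 0], [1, -4, 2, 130, 0, 0, 0], [1, -4, 2, 142, 0, 0, 0], [1, -4, 2, 150, 0, 0, 0], [1, -4, 2, 150, 0, 0, 0], [1, -4, 2, 150, 0, 0, 0]],
], force=40)

```text
t: 17.22
eef_pos: [0.5784, -0.1698, 0.0455]
tool_rot: [0.0, 0.177, 0.984, 0.0]
contact_force: [-0.7, -1.0, 0.5]
gripper_width: 1.002
grasp_force: 0.0
```

Call:
step_arm([
  [[0, 0, 0, 0, 0, 0, 0], [-0.2, 0, 0, 0, 0, 0, 0], [-0.4, 0, 0, 0, 0, 0, 0], [-0.4, 0, 0, 0, 0, 0, 0], [-0.4, 0, 0, 0, 0, 0, 0], [-0.4, 0, 0, 0, 0, 0, 0], [-0.4, 0, 0, 0, 0, 0, 0], [-0.4, 0, 0, 0, 0, 0, 0]],
])

```text
t: 17.88
eef_pos: [0.5789, -0.1703, 0.0464]
tool_rot: [0.001, 0.177, 0.984, 0.0]
contact_force: [-0.9, -0.6, 5.3]
gripper_width: 0.52
grasp_force: 40.0
```

Call:
step_arm([
  [[-0.4, 0, 0, -15, 0, 0, 0], [-0.4, 0, 0, -40, 0, 0, 0], [-0.4, 0, 0, -75, 0, 0, 0], [-0.4, 0, 0, -110, 0, 0, 0], [-0.4, 0, 0, -140, 0, 0, 0], [-0.4, 0, 0, -155, 0, 0, 0], [-0.4, 0, 0, -155, 0, 0, 0], [-0.4, 0, 0, -155, 0, 0, 0]],
])

```text
t: 18.55
eef_pos: [0.5779, -0.1698, 0.2003]
tool_rot: [0.0, 0.177, 0.984, 0.0]
contact_force: [-0.4, 0.5, -3.9]
gripper_width: 0.515
grasp_force: 41.7
```

```bash
python3 - <<'E'
from h import *
o=bot.get_obs();print(o['eef_pos'],o['gripper_width'],o['grasp_force'],o['contact_force'])
go([.484,.283,.20])
E
```

```text
[ 0.57789826 -0.16976473  0.20027832] 0.5154317709594547 41.672834157943726 [-0.42289458  0.53423157 -3.85299205]
shift [2.457e+02 3.917e+02 3.000e-01] turn [ 0.  0. -0.] q7 1.57 t 18.6
```

Call:
step_arm([
  [[-0.4, 16, 25, 0, 0, 0, 0], [-0.4, 35, 56, 0, 0, 0, 0], [-0.4, 55, 88, 0, 0, 0, 0], [-0.4, 75, 120, 0, 0, 0, 0], [-0.4, 95, 152, 0, 0, 0, 0], [-0.4, 115, 183, 0, 0, 0, 0], [-0.4, 135, 215, 0, 0, 0, 0], [-0.4, 155, 247, 0, 0, 0, 0], [-0.4, 175, 279, 0, 0, 0, 0], [-0.4, 195, 311, 0, 0, 0, 0]],
])

```text
t: 19.38
eef_pos: [0.5013, 0.1906, 0.1979]
tool_rot: [-0.002, 0.177, 0.984, -0.001]
contact_force: [0.8, 0.1, -2.8]
gripper_width: 0.513
grasp_force: 41.7
```

Call:
step_arm([
  [[-0.4, 20, 32, 0, 0, 0, 0], [-0.4, 37, 59, 0, 0, 0, 0], [-0.4, 46, 74, 0, 0, 0, 0], [-0.4, 51, 81, 0, 0, 0, 0], [-0.4, 51, 81, 0, 0, 0, 0], [-0.4, 51, 81, 0, 0, 0, 0], [-0.4, 51, 81, 0, 0, 0, 0], [-0.4, 51, 81, 0, 0, 0, 0]],
])

```text
t: 20.05
eef_pos: [0.4845, 0.2808, 0.1999]
tool_rot: [-0.0, 0.179, 0.984, -0.001]
contact_force: [1.2, 0.2, -3.4]
gripper_width: 0.513
grasp_force: 41.7
```

```bash
python3 - <<'E'
from h import *
T=snap('top')
for ce,a in feet(T): print(ce.round(1),a,at(T,[ce],.058).round(3))
print(bot.get_obs()['eef_pos']);go([.484,.2835,.0904])
E
```

```text
[399.7 261.9] 353 [[ 0.342 -0.304  0.058]]
[0.4845314  0.28121061 0.20009261]
shift [  1.3   2.  109.7] turn [-0.  0.  0.] q7 0.66 t 20.1
```

Call:
step_arm([
  [[-0.4, 1, 1, 15, 0, 0, 0], [-0.4, 1, 1, 35, 0, 0, 0], [-0.4, 1, 1, 55, 0, 0, 0], [-0.4, 1, 1, 72, 0, 0, 0], [-0.4, 1, 1, 86, 0, 0, 0], [-0.4, 1, 1, 95, 0, 0, 0], [-0.4, 1, 1, 101, 0, 0, 0], [-0.4, 1, 1, 104, 0, 0, 0], [-0.4, 1, 1, 106, 0, 0, 0], [-0.4, 1, 1, 106, 0, 0, 0]],
])

```text
t: 20.93
eef_pos: [0.4837, 0.2845, 0.0945]
tool_rot: [0.0, 0.177, 0.984, 0.0]
contact_force: [-0.4, 0.4, -2.6]
gripper_width: 0.514
grasp_force: 41.8
```

Call:
step_arm([
  [[-0.4, 0, 0, 0.6, 0, 0, 0], [-0.4, 0, 0, 1.2, 0, 0, 0], [-0.4, 0, 0, 1.8, 0, 0, 0], [-0.4, 0, 0, 2.4, 0, 0, 0], [-0.4, 0, 0, 2.4, 0, 0, 0]],
])

```text
t: 21.35
eef_pos: [0.4834, 0.2845, 0.0919]
tool_rot: [0.0, 0.177, 0.984, 0.0]
contact_force: [-1.3, 0.4, -2.8]
gripper_width: 0.517
grasp_force: 41.8
```

Call:
step_arm([
  [[-0.4, 0, -1, 0.6, 0, 0, 0], [-0.4, 0, -1, 1.2, 0, 0, 0], [-0.4, 0, -1, 1.8, 0, 0, 0], [-0.4, 0, -1, 2.2, 0, 0, 0], [-0.4, 0, -1, 2.2, 0, 0, 0]],
])

```text
t: 21.77
eef_pos: [0.4832, 0.2835, 0.0903]
tool_rot: [0.0, 0.177, 0.984, 0.0]
contact_force: [-1.1, -1.9, 4.7]
gripper_width: 0.51
grasp_force: 42.5
```

Call:
step_arm([
  [[0.0, 0, 0, 0, 0, 0, 0], [0.2, 0, 0, 0, 0, 0, 0], [0.4, 0, 0, 0, 0, 0, 0], [0.6, 0, 0, 0, 0, 0, 0], [0.6, 0, 0, 0, 0, 0, 0], [0.6, 0, 0, -10, 0, 0, 0], [0.6, 0, 0, -40, 0, 0, 0], [0.8, 0, 0, -80, 0, 0, 0], [1, 0, 0, -110, 0, 0, 0], [1, 0, 0, -110, 0, 0, 0]],
])

```text
t: 22.6
eef_pos: [0.4865, 0.2854, 0.2068]
tool_rot: [0.004, 0.177, 0.984, 0.004]
contact_force: [1.8, 0.9, 0.4]
gripper_width: 0.996
grasp_force: 0.0
```

```bash
python3 - <<'E'
from h import *
c=snap('wrist')
for ce,a in feet(c,(200,60000)): print(ce.round(1),a,at(c,[ce],.102).round(4))
print(bot.get_obs()['eef_pos']);go([.341,-.304,.20])
E
```

```text
[273.7 197.2] 3478 [[0.4813 0.2878 0.102 ]]
[0.48519611 0.28480954 0.20389667]
shift [-7.010e+01 -6.022e+02  1.000e-01] turn [ 0.4  0.2 -0. ] q7 0.66 t 22.6
```

Call:
step_arm([
  [[1, -131, -309, 0, 0, 0, 0], [1, -131, -309, 0, 0, 0, 0], [1, -131, -309, 0, 0, 0, 0], [1, -131, -309, 0, 0, 0, 0], [1, -131, -309, 0, 0, 0, 0], [1, -131, -309, 0, 0, 0, 0], [1, -131, -309, 0, 0, 0, 0], [1, -131, -309, 0, 0, 0, 0], [1, -131, -309, 0, 0, 0, 0]],
])

```text
t: 23.4
eef_pos: [0.497, -0.0607, 0.1996]
tool_rot: [0.0, 0.182, 0.983, -0.002]
contact_force: [-0.3, -0.3, -0.8]
gripper_width: 1.002
grasp_force: 0.0
```

Call:
step_arm([
  [[1, 61, -293, 0, 0, 0, 0], [1, 61, -293, 0, 0, 0, 0], [1, 61, -293, 0, 0, 0, 0], [1, 61, -293, 0, 0, 0, 0], [1, 61, -293, 0, 0, 0, 0], [1, 61, -293, 0, 0, 0, 0], [1, 61, -293, 0, 0, 0, 0], [1, 61, -293, 0, 0, 0, 0], [1, 61, -293, 0, 0, 0, 0], [1, 61, -293, 0, 0, 0, 0]],
])

```text
t: 24.23
eef_pos: [0.3388, -0.3047, 0.1992]
tool_rot: [-0.0, 0.178, 0.984, 0.0]
contact_force: [1.0, 0.3, -0.2]
gripper_width: 1.007
grasp_force: 0.0
```

Call:
step_arm([
  [[1, 0, 0, 0, 0, 0, 0], [1, 0, 0, 0, 0, 0, 0], [1, 0, 0, 0, 0, 0, 0]],
])

```text
t: 24.48
eef_pos: [0.3398, -0.3039, 0.1994]
tool_rot: [-0.0, 0.176, 0.984, 0.0]
contact_force: [0.1, 0.0, -0.4]
gripper_width: 1.0
grasp_force: 0.0
```

```bash
python3 - <<'E'
from h import *
c=snap('wrist')
for ce,a in feet(c,(200,60000)): print(ce.round(1),a,at(c,[ce],.058).round(4))
T=snap('top')
for ce,a in feet(T): print(ce.round(1),a,at(T,[ce],.102).round(3))
print(bot.get_obs()['eef_pos'],bot.get_obs()['q'].round(2));go([.341,-.304,.045])
E
```

```text
[275.6 190.6] 2692 [[ 0.338  -0.3024  0.058 ]]
[155.2 203.1] 316 [[0.483 0.283 0.102]]
[397.9 266.9] 188 [[ 0.331 -0.288  0.102]]
[ 0.33953064 -0.30431815  0.19951325] [ 0.05  0.16  0.6   2.12 -0.12  0.89  1.95]
shift [ -1.3   0.8 154.5] turn [ 0. -0.  0.] q7 1.95 t 24.6
```

Call:
step_arm([
  [[1, 0, 1, 5, 0, 0, 0], [1, 0, 1, 30, 0, 0, 0], [1, 0, 1, 60, 0, 0, 0], [1, 0, 1, 90, 0, 0, 0], [1, 0, 1, 115, 0, 0, 0], [1, 0, 1, 132, 0, 0, 0], [1, 0, 1, 145, 0, 0, 0], [1, 0, 1, 154, 0, 0, 0], [1, 0, 1, 154, 0, 0, 0], [1, 0, 1, 154, 0, 0, 0]],
], force=40)

```text
t: 25.42
eef_pos: [0.3391, -0.3042, 0.0455]
tool_rot: [-0.0, 0.177, 0.984, 0.0]
contact_force: [0.8, 0.4, 0.6]
gripper_width: 0.999
grasp_force: 0.0
```

Call:
step_arm([
  [[0, 0, 0, 0, 0, 0, 0], [-0.2, 0, 0, 0, 0, 0, 0], [-0.4, 0, 0, 0, 0, 0, 0], [-0.4, 0, 0, 0, 0, 0, 0], [-0.4, 0, 0, 0, 0, 0, 0], [-0.4, 0, 0, 0, 0, 0, 0], [-0.4, 0, 0, 0, 0, 0, 0], [-0.4, 0, 0, 0, 0, 0, 0]],
])

```text
t: 26.08
eef_pos: [0.3401, -0.3048, 0.0466]
tool_rot: [0.001, 0.177, 0.984, -0.0]
contact_force: [0.1, 0.0, 6.9]
gripper_width: 0.512
grasp_force: 39.6
```

Call:
step_arm([
  [[-0.4, 0, 0, -15, 0, 0, 0], [-0.4, 0, 0, -40, 0, 0, 0], [-0.4, 0, 0, -75, 0, 0, 0], [-0.4, 0, 0, -110, 0, 0, 0], [-0.4, 0, 0, -140, 0, 0, 0], [-0.4, 0, 0, -165, 0, 0, 0], [-0.4, 0, 0, -165, 0, 0, 0], [-0.4, 0, 0, -165, 0, 0, 0]],
])

```text
t: 26.75
eef_pos: [0.3399, -0.3042, 0.2115]
tool_rot: [0.002, 0.177, 0.984, 0.0]
contact_force: [-0.4, 0.4, -3.8]
gripper_width: 0.516
grasp_force: 41.8
```

```bash
python3 - <<'E'
from h import *
o=bot.get_obs();print(o['eef_pos'],o['gripper_width'],o['grasp_force'],o['contact_force'])
go([.5,-.05,.21]);go([.484,.283,.21])
E
```

```text
[ 0.33990119 -0.30420417  0.2115278 ] 0.5159674846289605 41.77183985710144 [-0.39242342  0.35935607 -3.76082109]
shift [-61.7 294.    2. ] turn [ 0.   0.2 -0. ] q7 1.94 t 26.8
shift [ 69.1 600.7   1.8] turn [ 0.   0.2 -0. ] q7 1.94 t 26.8
```

Call:
step_arm([
  [[-0.4, -5, 22, 2, 0, 0, 0], [-0.4, -12, 55, 2, 0, 0, 0], [-0.4, -19, 90, 2, 0, 0, 0], [-0.4, -26, 125, 2, 0, 0, 0], [-0.4, -34, 160, 2, 0, 0, 0], [-0.4, -41, 195, 2, 0, 0, 0], [-0.4, -48, 230, 2, 0, 0, 0], [-0.4, -54, 260, 2, 0, 0, 0], [-0.4, -59, 283, 2, 0, 0, 0], [-0.4, -62, 294, 2, 0, 0, 0]],
])

```text
t: 27.58
eef_pos: [0.5, -0.0465, 0.2065]
tool_rot: [-0.002, 0.175, 0.985, 0.0]
contact_force: [1.2, -0.1, -3.5]
gripper_width: 0.514
grasp_force: 41.7
```

Call:
step_arm([
  [[-0.4, 10, 24, 0, 0, 0, 0], [-0.4, 25, 59, 0, 0, 0, 0], [-0.4, 41, 96, 0, 0, 0, 0], [-0.4, 57, 133, 0, 0, 0, 0], [-0.4, 73, 170, 0, 0, 0, 0], [-0.4, 89, 207, 0, 0, 0, 0], [-0.4, 104, 243, 0, 0, 0, 0], [-0.4, 117, 274, 0, 0, 0, 0], [-0.4, 127, 297, 0, 0, 0, 0], [-0.4, 131, 307, 0, 0, 0, 0]],
])

```text
t: 28.42
eef_pos: [0.4822, 0.2866, 0.2067]
tool_rot: [-0.001, 0.175, 0.985, -0.0]
contact_force: [-0.5, 1.2, -2.1]
gripper_width: 0.512
grasp_force: 41.7
```

Call:
step_arm([
  [[-0.4, 0, 0, 0, 0, 0, 0], [-0.4, 0, 0, 0, 0, 0, 0], [-0.4, 0, 0, 0, 0, 0, 0], [-0.4, 0, 0, 0, 0, 0, 0], [-0.4, 0, 0, 0, 0, 0, 0]],
])

```text
t: 28.83
eef_pos: [0.4844, 0.2813, 0.2086]
tool_rot: [0.0, 0.178, 0.984, -0.0]
contact_force: [0.3, 0.2, -2.6]
gripper_width: 0.512
grasp_force: 41.7
```

```bash
python3 - <<'E'
from h import *
T=snap('top')
for ce,a in feet(T): print(ce.round(1),a,at(T,[ce],.058).round(3))
print(bot.get_obs()['eef_pos']);go([.4835,.2835,.1086])
E
```

```text
[0.48431508 0.28169983 0.20867315]
shift [  1.4   1.4 100.1] turn [-0.  0.  0.] q7 0.66 t 28.9
```

Call:
step_arm([
  [[-0.4, 1, 0, 15, 0, 0, 0], [-0.4, 1, 0, 32, 0, 0, 0], [-0.4, 1, 0, 50, 0, 0, 0], [-0.4, 1, 0, 66, 0, 0, 0], [-0.4, 1, 0, 78, 0, 0, 0], [-0.4, 1, 0, 86, 0, 0, 0], [-0.4, 1, 0, 92, 0, 0, 0], [-0.4, 1, 0, 95, 0, 0, 0], [-0.4, 1, 0, 97, 0, 0, 0], [-0.4, 1, 0, 97, 0, 0, 0]],
])

```text
t: 29.72
eef_pos: [0.4833, 0.2836, 0.1118]
tool_rot: [0.0, 0.177, 0.984, 0.0]
contact_force: [-0.3, -0.5, -2.5]
gripper_width: 0.515
grasp_force: 41.8
```

Call:
step_arm([
  [[-0.4, 0, 0, 0.6, 0, 0, 0], [-0.4, 0, 0, 1.2, 0, 0, 0], [-0.4, 0, 0, 1.6, 0, 0, 0], [-0.4, 0, 0, 1.6, 0, 0, 0]],
])

```text
t: 30.05
eef_pos: [0.4831, 0.2836, 0.1102]
tool_rot: [0.0, 0.177, 0.984, 0.0]
contact_force: [-0.1, -0.5, -1.6]
gripper_width: 0.512
grasp_force: 41.8
```

Call:
step_arm([
  [[-0.4, 0, 0, 0.6, 0, 0, 0], [-0.4, 0, 0, 1.2, 0, 0, 0], [-0.4, 0, 0, 1.8, 0, 0, 0], [-0.4, 0, 0, 2.0, 0, 0, 0], [-0.4, 0, 0, 2.0, 0, 0, 0]],
])

```text
t: 30.47
eef_pos: [0.4833, 0.2838, 0.1086]
tool_rot: [0.0, 0.177, 0.984, 0.0]
contact_force: [-1.3, -0.6, 4.5]
gripper_width: 0.514
grasp_force: 42.3
```

Call:
step_arm([
  [[0.0, 0, 0, 0, 0, 0, 0], [0.2, 0, 0, 0, 0, 0, 0], [0.4, 0, 0, 0, 0, 0, 0], [0.6, 0, 0, 0, 0, 0, 0], [0.6, 0, 0, 0, 0, 0, 0], [0.6, 0, 0, -10, 0, 0, 0], [0.6, 0, 0, -40, 0, 0, 0], [0.8, 0, 0, -80, 0, 0, 0], [1, 0, 0, -110, 0, 0, 0], [1, 0, 0, -110, 0, 0, 0]],
])

```text
t: 31.3
eef_pos: [0.4865, 0.2853, 0.2252]
tool_rot: [0.004, 0.177, 0.984, 0.004]
contact_force: [0.1, 1.1, -0.5]
gripper_width: 1.002
grasp_force: 0.0
```

```bash
python3 - <<'E'
from h import *
go([.588,.138,.22],np.radians(111))
E
```

```text
shift [-146.6 -102.7    5.1] turn [  0.4   0.5 -41.4] q7 0.66 t 31.3
```

Call:
step_arm([
  [[1, -147, -103, 5, 0, 0, -41], [1, -147, -103, 5, 0, 0, -41], [1, -147, -103, 5, 0, 0, -41], [1, -147, -103, 5, 0, 0, -41], [1, -147, -103, 5, 0, 0, -41], [1, -147, -103, 5, 0, 0, -41], [1, -147, -103, 5, 0, 0, -41], [1, -147, -103, 5, 0, 0, -41], [1, -147, -103, 5, 0, 0, -41], [1, -147, -103, 5, 0, 0, -41]],
])

```text
t: 32.13
eef_pos: [0.5843, 0.1373, 0.2131]
tool_rot: [-0.0, -0.179, 0.984, 0.0]
contact_force: [0.5, -1.2, -1.0]
gripper_width: 1.002
grasp_force: 0.0
```

Call:
step_arm([
  [[1, 0, 0, 0, 0, 0, 0], [1, 0, 0, 0, 0, 0, 0], [1, 0, 0, 0, 0, 0, 0]],
])

```text
t: 32.38
eef_pos: [0.5847, 0.1363, 0.213]
tool_rot: [-0.0, -0.179, 0.984, 0.0]
contact_force: [-0.1, -0.6, 0.6]
gripper_width: 0.999
grasp_force: 0.0
```

```bash
cat >> h.py <<'E'
def bars(c,z=.069):
    h=cv2.cvtColor(c['image'],cv2.COLOR_RGB2HSV)
    m=((h[...,0]<14)&(h[...,1]>120)&(h[...,2]>60)).astype(np.uint8)
    k,_=cv2.findContours(m,cv2.RETR_EXTERNAL,cv2.CHAIN_APPROX_NONE)
    for q in k:
        if cv2.contourArea(q)<60: continue
        b=cv2.boxPoints(cv2.minAreaRect(q)); w=at(c,b,z)
        e=[w[1]-w[0],w[2]-w[1]];e.sort(key=np.linalg.norm);L=np.linalg.norm(e[1])
        if .05<L<.09: print('bar',b.mean(0).round(0),w.mean(0).round(4),'L',L.round(3),'W',np.linalg.norm(e[0]).round(3),'yaw',np.degrees(np.arctan2(e[1][1],e[1][0]))%180)
E
python3 - <<'E'
from h import *
c=snap('wrist','pics/w3.png');bars(c);T=snap('top','pics/top3.png');print('top');bars(T)
for ce,a in feet(T): print(ce.round(1),a,at(T,[ce],.12).round(3))
print(bot.get_obs()['eef_pos']);go([.588,.138,.045],np.radians(111))
E
```

```text
bar [276. 201.] [0.5934 0.1405 0.069 ] L 0.063 W 0.013 yaw 22.48345266462576
top
bar [351. 236.] [ 0.4051 -0.1852  0.069 ] L 0.063 W 0.013 yaw 154.93913132839154
bar [442. 212.] [ 0.4613 -0.4093  0.069 ] L 0.065 W 0.016 yaw 55.905283881598095
bar [218. 161.] [0.5922 0.1396 0.069 ] L 0.063 W 0.013 yaw 21.152935963940962
[434.3 145.6] 226 [[ 0.613 -0.38   0.12 ]]
[454.2 149.4] 83 [[ 0.604 -0.427  0.12 ]]
[0.58482454 0.13603465 0.21303079]
shift [ -3.7   0.7 168. ] turn [ 0.   0.  -0.4] q7 1.67 t 32.5
```

View pics/w3.png

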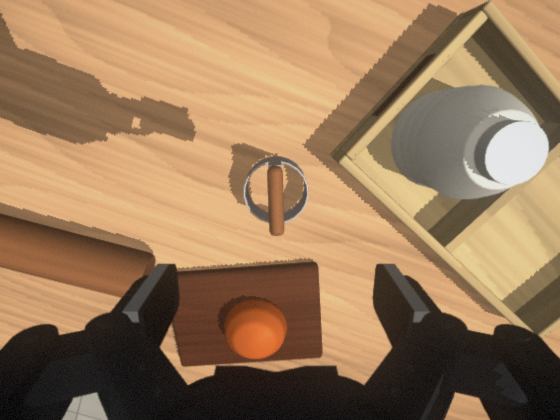

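Call:
step_arm([
  [[0.3, -9, 1, 5, 0, 0, 0], [0.3, -9, 1, 30, 0, 0, 0], [0.3, -9, 1, 65, 0, 0, 0], [0.3, -9, 1, 95, 0, 0, 0], [0.3, -9, 1, 120, 0, 0, 0], [0.3, -9, 1, 140, 0, 0, 0], [0.3, -9, 1, 155, 0, 0, 0], [0.3, -9, 1, 165, 0, 0, 0], [0.3, -9, 1, 167, 0, 0, 0], [0.3, -9, 1, 167, 0, 0, 0]],
], force=40)

```text
t: 33.32
eef_pos: [0.593, 0.1399, 0.0454]
tool_rot: [-0.0, -0.179, 0.984, -0.0]
contact_force: [-0.2, -1.3, 0.0]
gripper_width: 0.647
grasp_force: 0.0
```

Call:
step_arm([
  [[-0.3, 0, 0, 0, 0, 0, 0], [-0.6, 0, 0, 0, 0, 0, 0], [-1, 0, 0, 0, 0, 0, 0], [-1, 0, 0, 0, 0, 0, 0], [-1, 0, 0, 0, 0, 0, 0], [-1, 0, 0, 0, 0, 0, 0], [-1, 0, 0, 0, 0, 0, 0], [-1, 0, 0, 0, 0, 0, 0], [-1, 0, 0, 0, 0, 0, 0]],
])

```text
t: 34.07
eef_pos: [0.5937, 0.1401, 0.0468]
tool_rot: [0.001, -0.179, 0.984, 0.0]
contact_force: [-0.4, 0.8, 5.6]
gripper_width: 0.152
grasp_force: 44.1
```

Call:
step_arm([
  [[-1, 0, 0, -15, 0, 0, 0], [-1, 0, 0, -45, 0, 0, 0], [-1, 0, 0, -80, 0, 0, 0], [-1, 0, 0, -120, 0, 0, 0], [-1, 0, 0, -155, 0, 0, 0], [-1, 0, 0, -190, 0, 0, 0], [-1, 0, 0, -215, 0, 0, 0], [-1, 0, 0, -220, 0, 0, 0], [-1, 0, 0, -220, 0, 0, 0], [-1, 0, 0, -220, 0, 0, 0]],
])

```text
t: 34.9
eef_pos: [0.5922, 0.1398, 0.2649]
tool_rot: [-0.001, -0.179, 0.984, -0.0]
contact_force: [-1.0, 0.8, -1.2]
gripper_width: 0.152
grasp_force: 43.2
```

```bash
python3 - <<'E'
from h import *
o=bot.get_obs();print(o['eef_pos'],o['gripper_width'],o['grasp_force'],o['contact_force'])
# large centre ~ (.539,.421)
go([.575,.415,.265],np.radians(159));go([.6,.36,.265])
T=snap('top','pics/top4.png');S=snap('side')
cv2.imwrite('pics/b4.png',np.hstack([cv2.resize(T['image'][120:260,60:260,::-1],(400,280)),cv2.resize(S['image'][90:200,210:367,::-1],(400,280))]))
E
```

```text
[0.59224427 0.13977831 0.264894  ] 0.1523342013691605 43.221954703330994 [-0.97330956  0.75582458 -1.1757143 ]
shift [-8.080e+01  2.637e+02 -2.000e-01] turn [  0.   -0.1 -48.4] q7 1.66 t 34.9
shift [-8.480e+01  2.034e+02 -2.000e-01] turn [ 0.  -0.1  0. ] q7 1.66 t 34.9
```

View pics/b4.png

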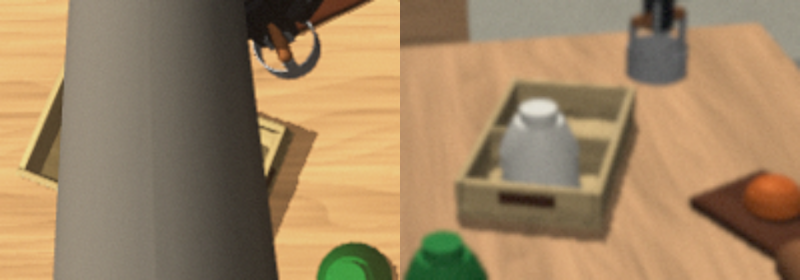

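Call:
step_arm([
  [[-1, -10, 28, 0, 0, 0, 0], [-1, -23, 62, 0, 0, 0, 0], [-1, -36, 96, 0, 0, 0, 0], [-1, -49, 130, 0, 0, 0, 0], [-1, -62, 165, 0, 0, 0, 0], [-1, -75, 200, 0, 0, 0, 0], [-1, -88, 235, 0, 0, 0, 0], [-1, -98, 262, 0, 0, 0, 0], [-1, -103, 276, 0, 0, 0, 0], [-1, -104, 280, 0, 0, 0, 0]],
])

```text
t: 35.83
eef_pos: [0.5895, 0.442, 0.2631]
tool_rot: [-0.002, -0.181, 0.983, -0.0]
contact_force: [-1.7, 0.2, -0.9]
gripper_width: 0.154
grasp_force: 43.2
```

Call:
step_arm([
  [[-1, 0, 0, 0, 0, 0, 0], [-1, 0, 0, 0, 0, 0, 0], [-1, 0, 0, 0, 0, 0, 0], [-1, 0, 0, 0, 0, 0, 0]],
])

```text
t: 36.17
eef_pos: [0.5928, 0.436, 0.2664]
tool_rot: [0.0, -0.177, 0.984, -0.0]
contact_force: [-0.3, 0.5, -0.9]
gripper_width: 0.155
grasp_force: 43.2
```

```bash
python3 - <<'E'
from h import *
print(bot.get_obs()['eef_pos']);go([.587,.439,.056])
c=snap('wrist','pics/w5.png')
E
```

```text
[0.59281427 0.43602536 0.2663962 ]
shift [  4.5   5.  210.4] turn [-0.1  0.   0. ] q7 1.26 t 36.2
```

View pics/w5.png

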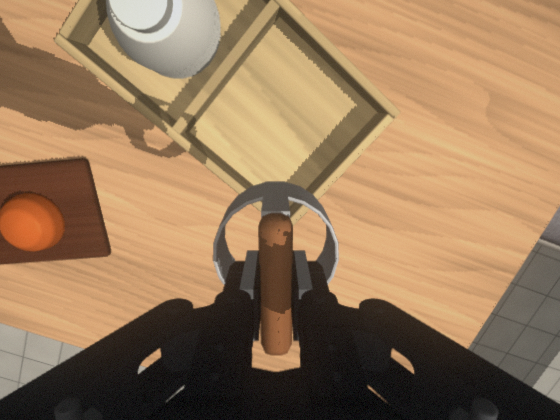

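```bash
python3 - <<'E'
from h import *
c=snap('wrist')
print(at(c,[[395,114],[180,130],[278,3],[62,38]],.05).round(4))
go([.585,.439,.056])
E
```

```text
[[0.4887 0.5308 0.05  ]
 [0.5826 0.3263 0.05  ]
 [0.4356 0.3811 0.05  ]
 [0.5373 0.1925 0.05  ]]
shift [  6.4   4.5 210.4] turn [-0.  0.  0.] q7 1.26 t 36.3
```

Call:
step_arm([
  [[-1, 7, 5, 15, 0, 0, 0], [-1, 7, 5, 45, 0, 0, 0], [-1, 7, 5, 80, 0, 0, 0], [-1, 7, 5, 115, 0, 0, 0], [-1, 7, 5, 145, 0, 0, 0], [-1, 7, 5, 170, 0, 0, 0], [-1, 7, 5, 188, 0, 0, 0], [-1, 7, 5, 200, 0, 0, 0], [-1, 7, 5, 205, 0, 0, 0], [-1, 7, 5, 207, 0, 0, 0]],
])

```text
t: 37.1
eef_pos: [0.5835, 0.4404, 0.0587]
tool_rot: [-0.0, -0.179, 0.984, -0.0]
contact_force: [-0.6, -0.2, -0.9]
gripper_width: 0.155
grasp_force: 43.2
```

Call:
step_arm([
  [[-1, 0, 0, 1, 0, 0, 0], [-1, 0, 0, 2, 0, 0, 0], [-1, 0, 0, 3, 0, 0, 0], [-1, 0, 0, 3, 0, 0, 0]],
])

```text
t: 37.43
eef_pos: [0.5839, 0.4412, 0.057]
tool_rot: [0.001, -0.179, 0.984, 0.0]
contact_force: [-0.1, 1.2, 0.1]
gripper_width: 0.152
grasp_force: 43.2
```

Call:
step_arm([
  [[-1, 0, 0, 1, 0, 0, 0], [-0.4, 0, 0, 1, 0, 0, 0], [0, 0, 0, 1, 0, 0, 0], [0, 0, 0, 1, 0, 0, 0], [0, 0, 0, -15, 0, 0, 0], [0, 0, 0, -45, 0, 0, 0], [0, 0, 0, -80, 0, 0, 0], [0.3, 0, 0, -115, 0, 0, 0], [0.3, 0, 0, -150, 0, 0, 0], [0.3, 0, 0, -165, 0, 0, 0]],
])

```text
t: 38.27
eef_pos: [0.5854, 0.442, 0.2272]
tool_rot: [0.003, -0.179, 0.984, 0.002]
contact_force: [0.4, 0.4, -0.1]
gripper_width: 0.654
grasp_force: 0.0
```

```bash
python3 - <<'E'
from h import *
T=snap('top');bars(T)
go([.55,.13,.22],np.radians(65));go([.405,-.185,.22],np.radians(65))
E
```

```text
bar [350. 236.] [ 0.4052 -0.1846  0.069 ] L 0.063 W 0.017 yaw 160.41359934819772
bar [442. 212.] [ 0.4617 -0.4095  0.069 ] L 0.065 W 0.015 yaw 55.08455957506678
bar [100. 166.] [0.5835 0.4428 0.069 ] L 0.064 W 0.015 yaw 19.845829031589204
shift [ 143.8 -279.9    6.5] turn [ 0.4  0.5 45.6] q7 1.25 t 38.3
shift [ 390.3 -523.8    3.1] turn [ 0.4  0.5 45.6] q7 1.25 t 38.3
```

Call:
step_arm([
  [[0.3, 144, -280, 4, 0, 0, 0], [0.3, 144, -280, 4, 0, 0, 0], [0.3, 144, -280, 4, 0, 0, 0], [0.3, 144, -280, 4, 0, 0, 0], [0.3, 144, -280, 4, 0, 0, 0], [0.3, 144, -280, 4, 0, 0, 0], [0.3, 144, -280, 4, 0, 0, 0], [0.3, 144, -280, 4, 0, 0, 0]],
])

```text
t: 38.98
eef_pos: [0.5465, 0.1221, 0.217]
tool_rot: [-0.0, -0.176, 0.984, -0.001]
contact_force: [0.1, -1.1, 0.0]
gripper_width: 0.648
grasp_force: 0.0
```

Call:
step_arm([
  [[0.3, 246, -244, 0, 0, 0, 46], [0.3, 246, -244, 0, 0, 0, 46], [0.3, 246, -244, 0, 0, 0, 46], [0.3, 246, -244, 0, 0, 0, 46], [0.3, 246, -244, 0, 0, 0, 46], [0.3, 246, -244, 0, 0, 0, 46], [0.3, 246, -244, 0, 0, 0, 46], [0.3, 246, -244, 0, 0, 0, 46], [0.3, 246, -244, 0, 0, 0, 46], [0.3, 246, -244, 0, 0, 0, 46]],
])

```text
t: 39.82
eef_pos: [0.4007, -0.1906, 0.2172]
tool_rot: [0.0, 0.223, 0.975, -0.0]
contact_force: [-0.1, 0.7, -0.0]
gripper_width: 0.65
grasp_force: 0.0
```

Call:
step_arm([
  [[0.3, 0, 0, 0, 0, 0, 0], [0.3, 0, 0, 0, 0, 0, 0], [0.3, 0, 0, 0, 0, 0, 0]],
])

```text
t: 40.07
eef_pos: [0.4037, -0.1856, 0.2169]
tool_rot: [0.0, 0.218, 0.976, 0.0]
contact_force: [0.0, 0.8, -1.1]
gripper_width: 0.65
grasp_force: 0.0
```

```bash
python3 - <<'E'
from h import *
bars(snap('wrist'))
print(bot.get_obs()['eef_pos']);go([.405,-.185,.046],np.radians(65))
T=snap('top')
for ce,a in feet(T): print(ce.round(1),a,at(T,[ce],.12).round(3))
E
```

```text
bar [424. 404.] [ 0.6977 -0.1392  0.069 ] L 0.058 W 0.044 yaw 64.06672988959241
bar [544. 358.] [ 0.6941 -0.0029  0.069 ] L 0.066 W 0.049 yaw 11.616510574100207
bar [276. 191.] [ 0.4054 -0.1847  0.069 ] L 0.064 W 0.013 yaw 155.20084230632924
[ 0.40360052 -0.18566597  0.2168974 ]
shift [ -1.    1.2 170.9] turn [ 0.  -0.  -0.2] q7 1.5 t 40.1
[152.3 202.2] 346 [[0.482 0.283 0.12 ]]
```

Call:
step_arm([
  [[0.3, -1, 1, 5, 0, 0, 0], [0.3, -1, 1, 35, 0, 0, 0], [0.3, -1, 1, 70, 0, 0, 0], [0.3, -1, 1, 100, 0, 0, 0], [0.3, -1, 1, 125, 0, 0, 0], [0.3, -1, 1, 145, 0, 0, 0], [0.3, -1, 1, 160, 0, 0, 0], [0.3, -1, 1, 169, 0, 0, 0], [0.3, -1, 1, 171, 0, 0, 0], [0.3, -1, 1, 171, 0, 0, 0]],
], force=40)

```text
t: 41.0
eef_pos: [0.4041, -0.1863, 0.0456]
tool_rot: [-0.001, 0.22, 0.976, -0.0]
contact_force: [-0.5, -0.1, 0.3]
gripper_width: 0.65
grasp_force: 0.0
```

Call:
step_arm([
  [[-0.3, 0, 0, 0, 0, 0, 0], [-0.6, 0, 0, 0, 0, 0, 0], [-1, 0, 0, 0, 0, 0, 0], [-1, 0, 0, 0, 0, 0, 0], [-1, 0, 0, 0, 0, 0, 0], [-1, 0, 0, 0, 0, 0, 0], [-1, 0, 0, 0, 0, 0, 0], [-1, 0, 0, 0, 0, 0, 0], [-1, 0, 0, 0, 0, 0, 0]],
])

```text
t: 41.75
eef_pos: [0.4048, -0.1865, 0.0463]
tool_rot: [0.001, 0.22, 0.976, 0.0]
contact_force: [1.1, 1.6, 4.6]
gripper_width: 0.151
grasp_force: 44.7
```

Call:
step_arm([
  [[-1, 0, 0, -15, 0, 0, 0], [-1, 0, 0, -45, 0, 0, 0], [-1, 0, 0, -80, 0, 0, 0], [-1, 0, 0, -120, 0, 0, 0], [-1, 0, 0, -155, 0, 0, 0], [-1, 0, 0, -190, 0, 0, 0], [-1, 0, 0, -215, 0, 0, 0], [-1, 0, 0, -220, 0, 0, 0], [-1, 0, 0, -220, 0, 0, 0], [-1, 0, 0, -220, 0, 0, 0]],
])

```text
t: 42.58
eef_pos: [0.4034, -0.1862, 0.2649]
tool_rot: [-0.001, 0.22, 0.976, 0.0]
contact_force: [-0.8, 0.6, -2.6]
gripper_width: 0.154
grasp_force: 43.9
```

```bash
python3 - <<'E'
from h import *
o=bot.get_obs();print(o['eef_pos'],o['gripper_width'],o['grasp_force'],o['contact_force'])
go([.55,.13,.265]);go([.514,.469,.265])
E
```

```text
[ 0.40343507 -0.18618402  0.26488765] 0.15364684776451834 43.85464310646057 [-0.76559632  0.56395995 -2.56172232]
shift [ 3.100e+00  3.485e+02 -2.000e-01] turn [-0.  -0.1 -0. ] q7 1.45 t 42.6
shift [1.809e+02 6.393e+02 1.000e-01] turn [-0.  -0.1 -0. ] q7 1.45 t 42.6
```

Call:
step_arm([
  [[-1, 0, 28, 0, 0, 0, 0], [-1, 0, 66, 0, 0, 0, 0], [-1, 1, 105, 0, 0, 0, 0], [-1, 1, 145, 0, 0, 0, 0], [-1, 2, 185, 0, 0, 0, 0], [-1, 2, 225, 0, 0, 0, 0], [-1, 3, 265, 0, 0, 0, 0], [-1, 3, 300, 0, 0, 0, 0], [-1, 3, 330, 0, 0, 0, 0], [-1, 3, 348, 0, 0, 0, 0]],
])

```text
t: 43.42
eef_pos: [0.5502, 0.133, 0.2626]
tool_rot: [-0.002, 0.218, 0.976, -0.001]
contact_force: [-0.2, -0.6, -1.5]
gripper_width: 0.16
grasp_force: 43.8
```

Call:
step_arm([
  [[-1, 15, 25, 0, 0, 0, 0], [-1, 34, 56, 0, 0, 0, 0], [-1, 54, 89, 0, 0, 0, 0], [-1, 75, 123, 0, 0, 0, 0], [-1, 96, 157, 0, 0, 0, 0], [-1, 117, 191, 0, 0, 0, 0], [-1, 138, 225, 0, 0, 0, 0], [-1, 156, 256, 0, 0, 0, 0], [-1, 170, 279, 0, 0, 0, 0], [-1, 178, 291, 0, 0, 0, 0]],
])

```text
t: 44.25
eef_pos: [0.5117, 0.472, 0.2618]
tool_rot: [-0.002, 0.217, 0.976, -0.002]
contact_force: [-1.0, 0.2, -1.1]
gripper_width: 0.148
grasp_force: 43.8
```

Call:
step_arm([
  [[-1, 0, 0, 0, 0, 0, 0], [-1, 0, 0, 0, 0, 0, 0], [-1, 0, 0, 0, 0, 0, 0], [-1, 0, 0, 0, 0, 0, 0]],
])

```text
t: 44.58
eef_pos: [0.5159, 0.4656, 0.2656]
tool_rot: [0.0, 0.221, 0.975, -0.001]
contact_force: [-0.3, -0.2, -1.1]
gripper_width: 0.152
grasp_force: 43.8
```

```bash
python3 - <<'E'
from h import *
print(bot.get_obs()['eef_pos']);go([.514,.469,.056])
E
```

```text
[0.51590915 0.46562725 0.26564947]
shift [  3.3   2.5 209.6] turn [-0.1  0.   0. ] q7 0.37 t 44.6
```

Call:
step_arm([
  [[-1, 3, 2, 15, 0, 0, 0], [-1, 3, 2, 45, 0, 0, 0], [-1, 3, 2, 80, 0, 0, 0], [-1, 3, 2, 115, 0, 0, 0], [-1, 3, 2, 145, 0, 0, 0], [-1, 3, 2, 170, 0, 0, 0], [-1, 3, 2, 188, 0, 0, 0], [-1, 3, 2, 200, 0, 0, 0], [-1, 3, 2, 205, 0, 0, 0], [-1, 3, 2, 206, 0, 0, 0]],
])

```text
t: 45.42
eef_pos: [0.5131, 0.4704, 0.0596]
tool_rot: [-0.0, 0.22, 0.975, -0.0]
contact_force: [0.4, -0.6, -2.3]
gripper_width: 0.155
grasp_force: 43.8
```

Call:
step_arm([
  [[-1, 0, 0, 1, 0, 0, 0], [-1, 0, 0, 2, 0, 0, 0], [-1, 0, 0, 3, 0, 0, 0], [-1, 0, 0, 3, 0, 0, 0]],
])

```text
t: 45.75
eef_pos: [0.5131, 0.4719, 0.0579]
tool_rot: [0.0, 0.22, 0.976, 0.001]
contact_force: [-1.5, -0.0, -1.1]
gripper_width: 0.151
grasp_force: 43.8
```

Call:
step_arm([
  [[-1, 0, 0, 1, 0, 0, 0], [-0.4, 0, 0, 1, 0, 0, 0], [0, 0, 0, 1, 0, 0, 0], [0, 0, 0, 1, 0, 0, 0], [0, 0, 0, -15, 0, 0, 0], [0, 0, 0, -45, 0, 0, 0], [0, 0, 0, -80, 0, 0, 0], [0.3, 0, 0, -115, 0, 0, 0], [0.3, 0, 0, -150, 0, 0, 0], [0.3, 0, 0, -165, 0, 0, 0]],
])

```text
t: 46.58
eef_pos: [0.5146, 0.4729, 0.228]
tool_rot: [0.002, 0.22, 0.976, 0.003]
contact_force: [0.2, 0.9, 0.4]
gripper_width: 0.646
grasp_force: 0.0
```

```bash
python3 - <<'E'
from h import *
T=snap('top');bars(T)
go([.55,.13,.22]);go([.46,-.41,.22],np.radians(145))
E
```

```text
bar [444. 213.] [ 0.4593 -0.4123  0.069 ] L 0.073 W 0.016 yaw 54.039556876152005
bar [ 86. 193.] [0.5135 0.4736 0.069 ] L 0.064 W 0.015 yaw 155.7468299152565
bar [100. 166.] [0.5839 0.4432 0.069 ] L 0.065 W 0.014 yaw 19.422759880378635
shift [-178.7 -295.4    7.2] turn [ 0.6  0.2 -0. ] q7 0.37 t 46.6
shift [-329.1 -821.8    2.5] turn [  0.3   0.5 -80.4] q7 0.37 t 46.6
```

Call:
step_arm([
  [[0.3, -179, -295, 5, 0, 0, 50], [0.3, -179, -295, 5, 0, 0, 50], [0.3, -179, -295, 5, 0, 0, 50], [0.3, -179, -295, 5, 0, 0, 50], [0.3, -179, -295, 5, 0, 0, 50], [0.3, -179, -295, 5, 0, 0, 50], [0.3, -179, -295, 5, 0, 0, 50], [0.3, -179, -295, 5, 0, 0, 50], [0.3, -179, -295, 5, 0, 0, 50], [0.3, -179, -295, 5, 0, 0, 50]],
])

```text
t: 47.47
eef_pos: [0.5485, 0.1228, 0.2173]
tool_rot: [0.001, 0.614, 0.789, -0.0]
contact_force: [-0.0, 0.0, -1.1]
gripper_width: 0.652
grasp_force: 0.0
```

```bash
python3 - <<'E'
from h import *
print(bot.get_obs()['eef_pos'],bot.get_obs()['q'].round(2));go([.535,-.14,.22],np.radians(-35));go([.46,-.41,.22],np.radians(-35))
E
```

```text
[0.54845647 0.1228237  0.21731206] [-0.7   0.32  0.46  1.87 -0.17  0.99  0.08]
shift [-251.5  -77.4   -2.3] turn [ 0.   0.1 49.2] q7 0.08 t 47.5
shift [-494.9 -216.3   -2. ] turn [ 0.   0.1 49.2] q7 0.08 t 47.5
```

Call:
step_arm([
  [[0.3, -251, -77, -2, 0, 0, 0], [0.3, -251, -77, -2, 0, 0, 0], [0.3, -251, -77, -2, 0, 0, 0], [0.3, -251, -77, -2, 0, 0, 0], [0.3, -251, -77, -2, 0, 0, 0], [0.3, -251, -77, -2, 0, 0, 0], [0.3, -251, -77, -2, 0, 0, 0]],
])

```text
t: 48.05
eef_pos: [0.5361, -0.1401, 0.2195]
tool_rot: [0.001, 0.614, 0.79, -0.001]
contact_force: [-0.5, 0.4, 0.8]
gripper_width: 0.649
grasp_force: 0.0
```

Call:
step_arm([
  [[0.3, -243, -139, 0, 0, 0, 49], [0.3, -243, -139, 0, 0, 0, 49], [0.3, -243, -139, 0, 0, 0, 49], [0.3, -243, -139, 0, 0, 0, 49], [0.3, -243, -139, 0, 0, 0, 49], [0.3, -243, -139, 0, 0, 0, 49], [0.3, -243, -139, 0, 0, 0, 49], [0.3, -243, -139, 0, 0, 0, 49], [0.3, -243, -139, 0, 0, 0, 49], [0.3, -243, -139, 0, 0, 0, 49]],
])

```text
t: 48.88
eef_pos: [0.4649, -0.4028, 0.2184]
tool_rot: [-0.001, 0.884, 0.468, 0.0]
contact_force: [0.9, 0.1, -1.0]
gripper_width: 0.647
grasp_force: 0.0
```

Call:
step_arm([
  [[0.3, 0, 0, 0, 0, 0, 0], [0.3, 0, 0, 0, 0, 0, 0], [0.3, 0, 0, 0, 0, 0, 0]],
])

```text
t: 49.13
eef_pos: [0.4646, -0.4029, 0.2189]
tool_rot: [-0.0, 0.884, 0.468, 0.0]
contact_force: [0.8, 0.6, 0.5]
gripper_width: 0.65
grasp_force: 0.0
```

```bash
python3 - <<'E'
from h import *
bars(snap('wrist'))
print(bot.get_obs()['eef_pos'],bot.get_obs()['q'].round(2));go([.461,-.4095,.046],np.radians(-35))
E
```

```text
bar [279. 195.] [ 0.4641 -0.4083  0.069 ] L 0.064 W 0.013 yaw 54.3747200671187
[ 0.46437095 -0.4032538   0.21901928] [ 0.05  0.48  0.78  1.76 -0.39  1.06  0.37]
shift [ -7.2   0.7 173. ] turn [ 0.  -0.   0.7] q7 0.37 t 49.2
```

Call:
step_arm([
  [[0.3, -6, 1.5, 5, 0, 0, 0], [0.3, -6, 1.5, 35, 0, 0, 0], [0.3, -6, 1.5, 70, 0, 0, 0], [0.3, -6, 1.5, 100, 0, 0, 0], [0.3, -6, 1.5, 125, 0, 0, 0], [0.3, -6, 1.5, 147, 0, 0, 0], [0.3, -6, 1.5, 162, 0, 0, 0], [0.3, -6, 1.5, 171, 0, 0, 0], [0.3, -6, 1.5, 173, 0, 0, 0], [0.3, -6, 1.5, 173, 0, 0, 0]],
], force=40)

```text
t: 50.02
eef_pos: [0.4615, -0.4104, 0.0461]
tool_rot: [0.0, 0.885, 0.466, -0.0]
contact_force: [0.3, -0.4, 0.5]
gripper_width: 0.647
grasp_force: 0.0
```

Call:
step_arm([
  [[-0.3, 0, 0, 0, 0, 0, 0], [-0.6, 0, 0, 0, 0, 0, 0], [-1, 0, 0, 0, 0, 0, 0], [-1, 0, 0, 0, 0, 0, 0], [-1, 0, 0, 0, 0, 0, 0], [-1, 0, 0, 0, 0, 0, 0], [-1, 0, 0, 0, 0, 0, 0], [-1, 0, 0, 0, 0, 0, 0], [-1, 0, 0, 0, 0, 0, 0]],
])

```text
t: 50.77
eef_pos: [0.4619, -0.4106, 0.0466]
tool_rot: [0.001, 0.885, 0.466, 0.0]
contact_force: [0.6, -0.3, 6.1]
gripper_width: 0.154
grasp_force: 44.5
```

Call:
step_arm([
  [[-1, 0, 0, -15, 0, 0, 0], [-1, 0, 0, -45, 0, 0, 0], [-1, 0, 0, -80, 0, 0, 0], [-1, 0, 0, -120, 0, 0, 0], [-1, 0, 0, -155, 0, 0, 0], [-1, 0, 0, -190, 0, 0, 0], [-1, 0, 0, -215, 0, 0, 0], [-1, 0, 0, -220, 0, 0, 0], [-1, 0, 0, -220, 0, 0, 0], [-1, 0, 0, -220, 0, 0, 0]],
])

```text
t: 51.6
eef_pos: [0.4611, -0.4093, 0.2653]
tool_rot: [-0.001, 0.884, 0.467, -0.0]
contact_force: [0.9, 0.2, -1.1]
gripper_width: 0.15
grasp_force: 43.6
```

```bash
python3 - <<'E'
from h import *
o=bot.get_obs();print(o['eef_pos'],o['gripper_width'],o['grasp_force'],o['contact_force'])
go([.55,-.12,.265]);go([.6,.17,.265]);go([.528,.391,.265],np.radians(20))
E
```

```text
[ 0.46109086 -0.40929818  0.26528466] 0.15037695030702428 43.640729784965515 [ 0.93175089  0.22160977 -1.07124265]
shift [289.  -90.    0.6] turn [-0.1 -0.  -0. ] q7 0.35 t 51.6
shift [ 556.6 -212.4    0.9] turn [-0.1 -0.  -0. ] q7 0.35 t 51.6
shift [ 698.3 -396.6    1.3] turn [ -0.1  -0.1 -54.4] q7 0.35 t 51.6
```

Call:
step_arm([
  [[-1, 27, -8, 0, 0, 0, 0], [-1, 60, -19, 0, 0, 0, 0], [-1, 95, -30, 0, 0, 0, 0], [-1, 130, -41, 0, 0, 0, 0], [-1, 165, -52, 0, 0, 0, 0], [-1, 200, -63, 0, 0, 0, 0], [-1, 235, -74, 0, 0, 0, 0], [-1, 265, -83, 0, 0, 0, 0], [-1, 289, -90, 0, 0, 0, 0]],
])

```text
t: 52.35
eef_pos: [0.5498, -0.1169, 0.2637]
tool_rot: [-0.001, 0.884, 0.468, -0.002]
contact_force: [0.9, 0.1, -0.2]
gripper_width: 0.154
grasp_force: 43.6
```

Call:
step_arm([
  [[-1, 27, -12, 0, 0, 0, 0], [-1, 58, -26, 0, 0, 0, 0], [-1, 90, -41, 0, 0, 0, 0], [-1, 122, -56, 0, 0, 0, 0], [-1, 154, -70, 0, 0, 0, 0], [-1, 186, -85, 0, 0, 0, 0], [-1, 218, -99, 0, 0, 0, 0], [-1, 245, -112, 0, 0, 0, 0], [-1, 268, -122, 0, 0, 0, 0]],
])

```text
t: 53.1
eef_pos: [0.5996, 0.1724, 0.2633]
tool_rot: [-0.001, 0.884, 0.468, -0.002]
contact_force: [-0.2, 0.5, -0.6]
gripper_width: 0.153
grasp_force: 43.6
```

Call:
step_arm([
  [[-1, 15, -20, 0, 0, 0, 0], [-1, 36, -46, 0, 0, 0, 0], [-1, 57, -74, 0, 0, 0, 0], [-1, 78, -101, 0, 0, 0, 0], [-1, 99, -128, 0, 0, 0, 0], [-1, 119, -154, 0, 0, 0, 0], [-1, 134, -174, 0, 0, 0, 0], [-1, 142, -184, 0, 0, 0, 0], [-1, 142, -184, 0, 0, 0, 0], [-1, 142, -184, 0, 0, 0, 0]],
])

```text
t: 53.93
eef_pos: [0.5291, 0.3894, 0.2645]
tool_rot: [0.001, 0.884, 0.467, -0.001]
contact_force: [0.1, -0.6, -1.2]
gripper_width: 0.152
grasp_force: 43.6
```

Call:
step_arm([
  [[-1, 0, 0, 0, 0, 0, 0], [-1, 0, 0, 0, 0, 0, 0]],
])

```text
t: 54.1
eef_pos: [0.5306, 0.3877, 0.2659]
tool_rot: [0.001, 0.885, 0.465, -0.0]
contact_force: [1.0, -0.5, -1.1]
gripper_width: 0.152
grasp_force: 43.6
```

```bash
python3 - <<'E'
from h import *
print(bot.get_obs()['eef_pos'],bot.get_obs()['q'].round(2));go([.528,.392,.056])
E
```

```text
[0.53062796 0.38765993 0.26588401] [-1.19  0.48  0.67  1.59 -0.32  1.17 -1.06]
shift [  2.3  -4.8 209.9] turn [ 0.   0.1 -0. ] q7 -1.06 t 54.1
```

Call:
step_arm([
  [[-1, 2, -3, 15, 0, 0, 0], [-1, 2, -3, 45, 0, 0, 0], [-1, 2, -3, 80, 0, 0, 0], [-1, 2, -3, 115, 0, 0, 0], [-1, 2, -3, 145, 0, 0, 0], [-1, 2, -3, 170, 0, 0, 0], [-1, 2, -3, 188, 0, 0, 0], [-1, 2, -3, 200, 0, 0, 0], [-1, 2, -3, 206, 0, 0, 0], [-1, 2, -3, 206, 0, 0, 0]],
])

```text
t: 54.93
eef_pos: [0.5283, 0.3926, 0.0593]
tool_rot: [0.0, 0.885, 0.466, -0.001]
contact_force: [-0.8, 0.7, -1.3]
gripper_width: 0.154
grasp_force: 43.6
```

Call:
step_arm([
  [[-1, 0, 0, 1, 0, 0, 0], [-1, 0, 0, 2, 0, 0, 0], [-1, 0, 0, 3, 0, 0, 0], [-1, 0, 0, 3, 0, 0, 0]],
])

```text
t: 55.27
eef_pos: [0.5285, 0.3941, 0.0578]
tool_rot: [-0.0, 0.884, 0.467, 0.001]
contact_force: [-0.3, -0.1, -0.6]
gripper_width: 0.152
grasp_force: 43.6
```

Call:
step_arm([
  [[-1, 0, 0, 1, 0, 0, 0], [-0.4, 0, 0, 1, 0, 0, 0], [0, 0, 0, 1, 0, 0, 0], [0, 0, 0, 1, 0, 0, 0], [0, 0, 0, -15, 0, 0, 0], [0, 0, 0, -45, 0, 0, 0], [0, 0, 0, -80, 0, 0, 0], [0.3, 0, 0, -115, 0, 0, 0], [0.3, 0, 0, -150, 0, 0, 0], [0.3, 0, 0, -200, 0, 0, 0]],
])

```text
t: 56.1
eef_pos: [0.5273, 0.3932, 0.2494]
tool_rot: [0.0, 0.885, 0.466, -0.001]
contact_force: [0.2, 0.7, -0.0]
gripper_width: 0.649
grasp_force: 0.0
```

```bash
python3 - <<'E'
from h import *
go([.62,.10,.26])
E
```

```text
shift [-189.6  242.1  -10.4] turn [-0.   0.1  0. ] q7 -1.05 t 56.1
```

Call:
step_arm([
  [[0.3, -190, 242, -10, 0, 0, 0], [0.3, -190, 242, -10, 0, 0, 0], [0.3, -190, 242, -10, 0, 0, 0], [0.3, -190, 242, -10, 0, 0, 0], [0.3, -190, 242, -10, 0, 0, 0], [0.3, -190, 242, -10, 0, 0, 0], [0.3, -190, 242, -10, 0, 0, 0], [0.3, -190, 242, -10, 0, 0, 0], [0.3, -190, 242, -10, 0, 0, 0], [0.3, -190, 242, -10, 0, 0, 0]],
])

```text
t: 56.93
eef_pos: [0.6208, 0.0989, 0.2589]
tool_rot: [-0.0, 0.885, 0.465, 0.0]
contact_force: [0.1, -0.2, -0.3]
gripper_width: 0.649
grasp_force: 0.0
```

Call:
step_arm([
  [[0.3, -200, 0, 0, 0, 0, 0], [0.3, -200, 0, 0, 0, 0, 0], [0.3, -200, 0, 0, 0, 0, 0], [0.3, -200, 0, 0, 0, 0, 0], [0.3, -200, 0, 0, 0, 0, 0], [0.3, -200, 0, 0, 0, 0, 0], [0.3, -200, 0, 0, 0, 0, 0], [0.3, -200, 0, 0, 0, 0, 0]],
])

```text
t: 57.6
eef_pos: [0.5083, -0.0625, 0.2588]
tool_rot: [-0.0, 0.884, 0.468, 0.001]
contact_force: [-0.4, -0.4, 0.7]
gripper_width: 0.647
grasp_force: 0.0
```

```bash
python3 - <<'E'
from h import *
print(bot.get_obs()['eef_pos'])
T=snap('top');S=snap('side');bars(T)
for ce,a in feet(T): print(ce.round(1),a,at(T,[ce],.12).round(3))
cv2.imwrite('pics/f.png',np.vstack([cv2.resize(T['image'][:,:,::-1],(400,300)),cv2.resize(S['image'][:,:,::-1],(400,300))]))
cv2.imwrite('pics/f2.png',np.hstack([cv2.resize(T['image'][130:260,60:220,::-1],(400,325)),cv2.resize(S['image'][100:200,220:343,::-1],(400,325))]))
E
```

```text
[ 0.50827016 -0.06247052  0.25879366]
bar [ 87. 193.] [0.5138 0.4731 0.069 ] L 0.063 W 0.016 yaw 153.8721486676236
bar [117. 187.] [0.5281 0.3955 0.069 ] L 0.064 W 0.013 yaw 54.307447759165726
bar [100. 166.] [0.584 0.443 0.069] L 0.065 W 0.014 yaw 19.41949633472032
[152.6 202.3] 376 [[0.482 0.283 0.12 ]]
```

View pics/f.png

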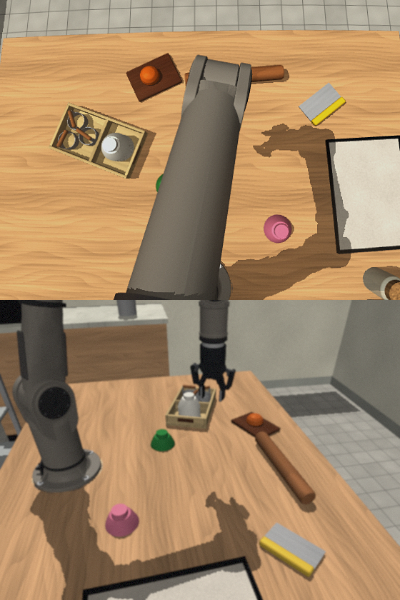

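View pics/f2.png

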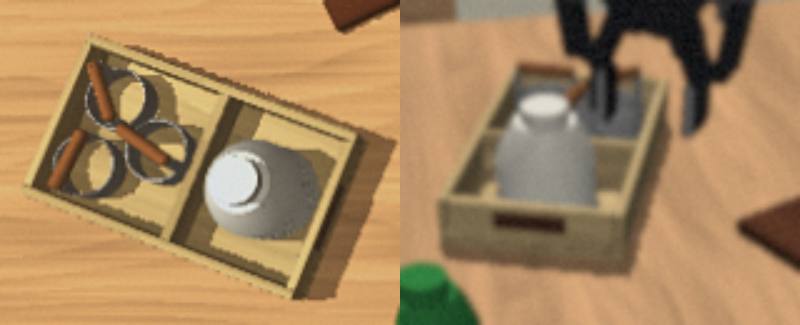

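The four-bowl stack stands straight in the small compartment (foot at px (152,202)), and the three cutters stand in the large one. Nothing that belongs in the box is left on the bench.

```bash
python3 -c "
from station import bot
print(bot.hand_in())"
```

```text
the job is handed in; nothing more can be done
None
```

I handed the job in at about 58 s: all four bowls are nested upside down in one straight stack in the small compartment, and all three cutters are in the large one. I did not touch the rolling pin, the scraper or the orange, and no verdict came back.

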